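Test the lamp hangers on the bench tester

ROBOT

A 7-joint arm with a two-finger parallel gripper is mounted at the origin on the work surface. World frame = base frame: x ahead of the robot, y to its left, z up, the work surface at z = 0. Lengths are in m, angles in rad, forces in N, time in s.
With the tool pointing down it reaches from about 0.425 to 0.875 m from the base axis. Payload 4.7 kg.
Tool frame: the origin (TCP) lies on the centre line of the jaws, within the pads' length; the fingertips stand 22 mm ahead of it and the grasp point (between the pads) lies 3 mm ahead of it; z points along the fingers, y is the direction in which the jaws open and shut (so a half turn about z gives the same grasp; the last joint's range is limited). The gripper opens to 85 mm and grips with 20 to 120 N. Pads are 22 mm wide; open, the fingers measure 114 mm over their backs; the gripper's body (76 mm by 85 mm) begins 54 mm behind the grasp point. The pads swing forward as they close: fully open they stand 13 mm farther back than shut.
Start: joints at [-1.248, 0.321, -0.07, 1.45, 0.023, 1.371, -0.057], TCP at [0.198, 0.619, 0.23] pointing down, gripper open.
Joint ranges: [-2.86, 2.86], [-0.3, 2.09], [-1.38, 1.24], [0.06, 2.45], [-1.56, 4.7], [0.09, 2.05], [-2.69, 2.69]. Speed limits (rad/s): [2.57, 2.57, 3.14, 3.14, 3.14, 3.14, 3.14].

INTERFACE

Orientations are given as a rotation vector (axis times angle).
In Python, from bench import * gives the robot as it stands.
- The arm moves only by the tool carry_out, never from a script. Its argument "targets" is a list of rows, each an object with "claw": the finger opening in mm, from 0 to 85.4; "delta_pos": the shift along the tool's x, y, z in mm, a list of three; "spin": the turn about the tool's z in degrees. In form: [{"claw": claw, "delta_pos": [dx, dy, dz], "spin": spin}, ...]. A call has 1 to 8 rows; each row shifts and turns the pose as measured when the row begins, along the tool's axes as they then stand; what a row does not reach is not made up. A row lasts 1/12 s, in which the tool goes at most 41.7 mm and 7.16 degrees, less where a joint would pass 70% of its speed; a pose out of reach is approached as far as the arm can. A call with a gripper value outside its range is refused whole. The fingers move at their own pace and stop on an object; "newtons" is the grip in N (left out, the last holds). Time passes only in rows, so rows that do not move let the fingers close. It gives the time, the measured TCP pose, the force and the opening at its end, in the units of the state.
- get_obs(): the state, without advancing time (a new reading comes with each control period).
- capture(name): name is "scene" or "top" or "wrist"; returns (picture, depth): 420x560x3 uint8, red, green, blue; 420x560 float32, m along the optical axis (not along the pixel's ray), 0 where there is no reading.
- camera_model(name): a dict with "fx", "fy", "cx", "cy" (pixels), "k1" (the pictures are not rectified: a ray, as slopes to the right and down, at radius r is drawn at 1 + k1 r^2 times it, then the intrinsics apply), "R" (3x3) and "t" (3): a world point X has camera coordinates R X + t; the wrist camera has in their place "mount" (4x4, takes a point from camera to tool coordinates, whose origin is the TCP and whose axes are the flange's). Camera axes: x right, y down, z forward; pixel columns grow to the right and rows downward; lengths in m; the calibration is good to about 2 mm. A picture is of the moment at which its call begins: read the wrist's pose just before it. camera_model takes no time and is no camera call.
- hand_in(): hands the job in, once; it reports no verdict.
The state is a dict: "t": time; "joint_pos": joint angles; "joint_velocities": joint speeds; "tau": joint torques, N m; "ee_pos": TCP position; "orientation": TCP orientation; "force": force on the tool from outside, world axes, zero at the start; "ft_torque": the same for the moment, N m; "grip_width": finger opening in m.
Only numpy, scipy, OpenCV 4.12 (cv2) and the standard library are available. Lean on these libraries where they do the work, as an engineer would, in place of code of your own. Each camera call takes 0.05 s, during which the arm holds its last target. There are 200 camera calls.

TASK

Check the pendant-lamp hangers that stand on the bench: hang every one by its side slot on a brass pin of the test rail, one to a pin, slid sideways over the pin and let down so that the pin sits up in the notch. Then turn the sunken trim knob until its white pointer lines up with the red mark, press the green test button fully down while it points there, and turn the knob back to its zero stop. Leave the hangers hanging and the other things on the bench where they are.

Things in the scene. Friction and masses are not known exactly. Their poses are not given: they have to be found in the camera images.
- rail: fixed test rail: black level bar 420 mm long (y), 16 mm thick, heights 140 to 166 mm, on two posts at y = +-200 mm and a 12 mm base plate (x -10 to +80 mm). From its front face (x = 0) four brass pins 8 mm thick stick out level along -x, at y = -165, -55, 55, 165 mm, height 160 mm; each is clear for 60 mm, then ends in a head 14 mm across, 5 mm thick. Origin on the bench below the front face
- hanger1: pendant-lamp hanger, 0.3 kg, maybe absent (None): flat steel tongue 42 mm wide (y), 4 mm thick (x), standing on a brass round foot 60 mm across, 10 mm thick and heavy. On top a grip block of the same colour, 10 mm thick (x), 42 mm wide (y), at heights 75 to 95 mm. Side slot in the tongue, open at its +y edge: see its seat. Origin at the centre of the foot's underside, z up
- hanger2: pendant-lamp hanger, 0.3 kg, maybe absent (None): flat steel tongue 42 mm wide (y), 4 mm thick (x), standing on a white round foot 60 mm across, 10 mm thick and heavy. On top a grip block of the same colour, 10 mm thick (x), 42 mm wide (y), at heights 75 to 95 mm. Side slot in the tongue, open at its +y edge: see its seat. Origin at the centre of the foot's underside, z up
- hanger3: pendant-lamp hanger, 0.3 kg, maybe absent (None): flat steel tongue 42 mm wide (y), 4 mm thick (x), standing on a orange round foot 60 mm across, 10 mm thick and heavy. On top a grip block of the same colour, 10 mm thick (x), 42 mm wide (y), at heights 75 to 95 mm. Side slot in the tongue, open at its +y edge: see its seat. Origin at the centre of the foot's underside, z up
- hanger4: pendant-lamp hanger, 0.3 kg, maybe absent (None): flat steel tongue 42 mm wide (y), 4 mm thick (x), standing on a blue round foot 60 mm across, 10 mm thick and heavy. On top a grip block of the same colour, 10 mm thick (x), 42 mm wide (y), at heights 75 to 95 mm. Side slot in the tongue, open at its +y edge: see its seat. Origin at the centre of the foot's underside, z up
- hanger1_seat (a point): point of hanger1 57 mm above the foot's underside, on its z axis: where the pin's axis lies when it hangs. The slot spans heights 40 to 53 mm, open at the tongue's +y edge (y = 21 mm), running level to y = -6 mm; there a notch, y -6 to +6 mm, rises from it to height 61 mm
- hanger2_seat (a point): point of hanger2 57 mm above the foot's underside, on its z axis: where the pin's axis lies when it hangs. The slot spans heights 40 to 53 mm, open at the tongue's +y edge (y = 21 mm), running level to y = -6 mm; there a notch, y -6 to +6 mm, rises from it to height 61 mm
- hanger3_seat (a point): point of hanger3 57 mm above the foot's underside, on its z axis: where the pin's axis lies when it hangs. The slot spans heights 40 to 53 mm, open at the tongue's +y edge (y = 21 mm), running level to y = -6 mm; there a notch, y -6 to +6 mm, rises from it to height 61 mm
- hanger4_seat (a point): point of hanger4 57 mm above the foot's underside, on its z axis: where the pin's axis lies when it hangs. The slot spans heights 40 to 53 mm, open at the tongue's +y edge (y = 21 mm), running level to y = -6 mm; there a notch, y -6 to +6 mm, rises from it to height 61 mm
- tester: fixed grey bench tester, a block 170 mm (x) by 230 mm (y) and 60 mm tall, origin under its centre; the knob well (72 mm across, 26 mm deep) is in its top at y = -45 mm, a green push button at y = +68 mm
- trim (a joint): sunken trim knob, rad: 0 at its zero stop (pointer towards the tester's -x), grows clockwise seen from above, up to 2.6; it stays where it is left and turns easily (0.03 N m)
- trim_grip (a point): on the knob's axis in the well, 14 mm above the well's floor. The knob is a disc 36 mm across and 4 mm thick with a grip bar 34 mm long, 12 mm wide and 18 mm tall, whose top lies 4 mm below the panel. Axes turn with the knob: the bar lies along x, the white pointer line towards -x
- trim_pointer (a point): point 44 mm from the knob's axis in the direction of its white pointer line, about panel height
- mark (a joint): where the red mark stands round the well, in the same rad and sense as the knob: the knob points at the mark when joint trim equals it; the mark stays put
- mark_tip (a point): centre of the red mark (a 14 x 4 mm tick on the panel), 44 mm from the knob's axis
- test (a joint): sprung green test button, m: 0 up, 0.006 fully down (about 5 N); it springs back
- test_top (a point): centre of the top of the test button (28 mm across)
- screwdriver: bystander: screwdriver 200 mm long lying along its x, red handle
- jar: bystander: jar of screws 66 mm across, 85 mm tall, red cap
- mug: bystander: blue mug, 80 mm across, 90 mm tall
- bulb_box: bystander: cardboard bulb box 60 x 60 x 100 mm tall
- remote: bystander: black remote control 45 x 160 x 20 mm
- tape: bystander: yellow roll of tape 90 mm across, 25 mm tall

How it is judged:
By the outcome, as a careful person would: the job done as asked, in the order asked, and still so for the second after the job is handed in, with the robot touching nothing.
Of hanger1, hanger2, hanger3, hanger4 only 3 to 4 are there at a start; the rules pass over those that are not, and their reading is None.
At some moment in a run one of hanger1, hanger2, hanger3, hanger4 may be knocked a few centimetres aside while the robot is not near it.
It also fails if it takes over 210 s, if anything falls off the work surface, if the arm or the gripper's body presses on something with over 40 N, if the wrist force passes 120 N, or if a joint passes its speed limit or range.

## Working session

There is one attempt and no reset: what is moved stays moved. The work goes in short steps, Python scripts to look and compute and a tool call to move; the robot and the scene stay as the last step left them, time stands still between calls to the robot, and variables do not carry over. Pictures are saved under pics/ and viewed, about 12 in all and at most 16, crops included, and the job is handed in when it is done.

Besides the shell and the picture viewer there is one more tool, called after "Emit:" as name([rows], argument=value, ...), one row to a line, values as JSON. carry_out: Moves the arm, as the interface text tells. Its arguments: {"type":"object","properties":{"targets":{"type":"array","items":{"type":"object","properties":{"claw":{"type":"number"},"delta_pos":{"type":"array","items":{"type":"number"}},"spin":{"type":"number"}}}},"newtons":{"type":"number"}},"required":["targets"]}

```bash
ls; mkdir -p pics; python3 - <<'E'
from bench import *
import cv2,numpy as np
print(get_obs())
for n in("scene","top"):
    p,d=capture(n); cv2.imwrite(f"pics/{n}0.png",p[:,:,::-1]); np.save(f"pics/{n}0.npy",d)
    m=camera_model(n); print(n,m)
print(camera_model("wrist"))
E
```

```text
pics
{'t': 0.0, 'joint_pos': array([-1.24791467,  0.32181996, -0.07010407,  1.45169217,  0.02259479,
        1.37075464, -0.05691366]), 'joint_velocities': array([-0.00130775,  0.00021559, -0.00156379, -0.00067163, -0.00056961,
        0.00215719,  0.00090287]), 'tau': array([-6.08172504e-04, -4.93589258e+01, -3.82464090e-01, -3.14323747e+01,
        1.29056600e-02,  1.15753891e-02, -1.42547947e-05]), 'ee_pos': array([0.19740467, 0.61873825, 0.22851698]), 'orientation': array([-4.83023028e-01, -3.10402909e+00,  2.94599667e-03]), 'force': array([0.14141213, 0.32016035, 0.73075343]), 'ft_torque': array([ 0.00815614, -0.04588685, -0.00368197]), 'grip_width': 0.08541172223950874}
scene {'fx': 481.76634364440423, 'fy': 481.76634364440423, 'cx': 288.71829223930916, 'cy': 199.33256103068004, 'k1': -0.09256082809788205, 'R': array([[ 0.80211578,  0.59697002,  0.01539723],
       [ 0.38470212, -0.4968388 , -0.7779174 ],
       [-0.45674342,  0.62990317, -0.62817787]]), 't': array([-0.37177469, -0.14533975,  1.59292023])}
top {'fx': 473.3051099582525, 'fy': 473.3051099582525, 'cx': 270.16099481239763, 'cy': 210.68071437327046, 'k1': 0.017041904874397325, 'R': array([[-0.00485967, -0.99996181, -0.0072634 ],
       [-0.98777426,  0.00593196, -0.15577812],
       [ 0.15581525,  0.00641757, -0.98776537]]), 't': array([-0.02248211,  0.50791633,  1.45663472])}
{'fx': 354.6802407687213, 'fy': 354.6802407687213, 'cx': 277.80081980278885, 'cy': 206.89105025388423, 'k1': -0.062330997408049905, 'mount': array([[-5.72692921e-04, -9.55341290e-01, -2.95504131e-01,
         7.51640280e-02],
       [ 9.99999487e-01, -3.00175580e-04, -9.67575312e-04,
        -1.19538890e-04],
       [ 8.35661523e-04, -2.95504533e-01,  9.55340972e-01,
        -1.43458682e-01],
       [ 0.00000000e+00,  0.00000000e+00,  0.00000000e+00,
         1.00000000e+00]])}
```

View pics/top0.png

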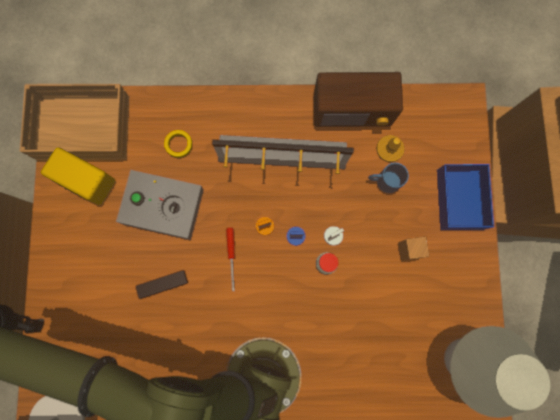

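View pics/scene0.png

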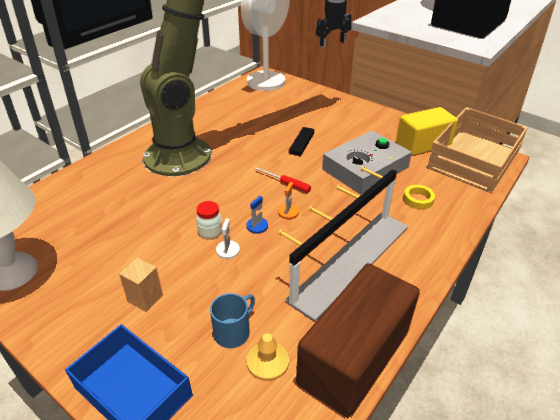

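```bash
cat > h.py <<'E'
from bench import *
import cv2,numpy as np
from scipy.spatial.transform import Rotation as Rn
def cloud(n,d,obs=None):
    m=camera_model(n);v,u=np.mgrid[:d.shape[0],:d.shape[1]]
    K=np.array([[m['fx'],0,m['cx']],[0,m['fy'],m['cy']],[0,0,1.]])
    uv=np.stack([u,v],-1).reshape(-1,1,2).astype(np.float64)
    # forward model: drawn = ray*(1+k1 r^2)
    q=cv2.undistortPoints(uv,K,np.array([m['k1'],0,0,0.]),None,None)[:,0]
    P=np.c_[q,np.ones(len(q))]*d.reshape(-1,1)
    if n=='wrist':
        o=obs;M=m['mount'];P=P@M[:3,:3].T+M[:3,3]
        P=P@Rn.from_rotvec(o['orientation']).as_matrix().T+o['ee_pos']
    else: P=(P-m['t'])@m['R']
    P=P.reshape(d.shape+(3,)); P[d==0]=np.nan
    return P
def proj(n,X,obs=None):
    m=camera_model(n);X=np.atleast_2d(X)
    if n=='wrist':
        M=m['mount'];T=(X-obs['ee_pos'])@Rn.from_rotvec(obs['orientation']).as_matrix()
        c=(T-M[:3,3])@M[:3,:3]
    else: c=X@m['R'].T+m['t']
    s=c[:,:2]/c[:,2:];s=s*(1+m['k1']*(s**2).sum(1,keepdims=True))
    return s*[m['fx'],m['fy']]+[m['cx'],m['cy']]
def snap(n,tag):
    o=get_obs();p,d=capture(n);cv2.imwrite(f"pics/{tag}.png",p[:,:,::-1]);return o,p,cloud(n,d,o)
def yaw(o):  # world angle of tool x axis, tool y axis (deg)
    R=Rn.from_rotvec(o['orientation']).as_matrix();return np.degrees([np.arctan2(R[1,0],R[0,0]),np.arctan2(R[1,1],R[0,1])])
def rel(X,o=None):
    o=o or get_obs();R=Rn.from_rotvec(o['orientation']).as_matrix();return np.round(1000*R.T@(np.array(X)-o['ee_pos']),1)
E
python3 - <<'E'
from h import *
C={}
for n in("top","scene"):
    C[n]=cloud(n,np.load(f"pics/{n}0.npy"))
P=C['top']
def W(u,v):return P[v,u].round(3)
for nm,uv in dict(o=(265,226),b=(296,236),w=(334,236),brass=(390,148),table=(300,300),btn=(137,198),knob=(174,208)).items(): print(nm,W(*uv))
# rail bar
z=P[...,2]
for n in C:
    Q=C[n].reshape(-1,3);
    b=Q[(abs(Q[:,2]-.166)<.004)&(Q[:,0]>.5)&(Q[:,0]<.95)&(abs(Q[:,1]-.0)<.35)]
    r=cv2.minAreaRect(b[:,:2].astype(np.float32)*1000);print(n,'bar',len(b),r,np.median(b[:,2]))
    for nm,c in dict(o=W(265,226),b=W(296,236),w=W(334,236)).items():
        b=Q[(Q[:,2]>.085)&(Q[:,2]<.105)&(np.hypot(Q[:,0]-c[0],Q[:,1]-c[1])<.035)]
        if len(b)>4: print(n,nm,len(b),cv2.minAreaRect(b[:,:2].astype(np.float32)*1000),np.median(b[:,2]))
        f=Q[(Q[:,2]>.006)&(Q[:,2]<.013)&(np.hypot(Q[:,0]-c[0],Q[:,1]-c[1])<.05)]
        print(' foot',len(f),cv2.minEnclosingCircle(f[:,:2].astype(np.float32)*1000))
    b=Q[(abs(Q[:,2]-.06)<.005)&(np.hypot(Q[:,0]-.5,Q[:,1]-.22)<.17)]
    print('tester',len(b),cv2.minAreaRect(b[:,:2].astype(np.float32)*1000))
s=cv2.imread('pics/scene0.png');t=cv2.imread('pics/top0.png')
a=cv2.resize(s[180:270,190:310],None,fx=4,fy=4,interpolation=cv2.INTER_CUBIC)
c=cv2.resize(t[165:245,110:210],None,fx=3.2,fy=3.2,interpolation=cv2.INTER_CUBIC)
e=cv2.resize(s[320:385,235:300],None,fx=3.2,fy=3.2,interpolation=cv2.INTER_CUBIC)
o=np.zeros((600,800,3),np.uint8);o[:360,:480]=a;o[:256,480:]=c;o[300:508,500:708]=e
cv2.imwrite('pics/crop1.png',o)
E
```

```text
o [ 0.463 -0.008  0.006]
b [ 0.43  -0.107  0.012]
w [ 0.429 -0.228  0.011]
brass [ 0.705 -0.408  0.056]
table [ 0.229 -0.118 -0.004]
btn [0.543 0.385 0.083]
knob [0.515 0.275 0.058]
top bar 752 ((650.8058471679688, -60.63603210449219), (417.4200134277344, 82.19762420654297), 86.12269592285156) 0.16504176319704628
top o 48 ((464.98150634765625, -7.732753753662109), (9.858858108520508, 40.589603424072266), 17.13054656982422) 0.09265081504204664
 foot 157 ((464.0010986328125, -5.472247123718262), 45.569580078125)
top b 54 ((432.2677917480469, -107.90885162353516), (39.50550079345703, 10.129498481750488), 89.07719421386719) 0.09440919064221046
 foot 157 ((429.03863525390625, -109.12973022460938), 46.881248474121094)
top w 45 ((432.2493896484375, -227.4251708984375), (9.379653930664062, 41.36347579956055), 26.344335556030273) 0.09486237345908181
 foot 169 ((424.61968994140625, -232.77073669433594), 43.882965087890625)
tester 2185 ((524.9963989257812, 296.1811218261719), (177.6053466796875, 170.46621704101562), 77.04821014404297)
scene bar 978 ((651.6261596679688, -61.01493835449219), (422.7982177734375, 84.46662902832031), 86.01417541503906) 0.1646651462997512
scene o 51 ((466.8667907714844, -8.44032096862793), (9.818036079406738, 45.87668228149414), 19.59810447692871) 0.09244357827532965
 foot 185 ((466.0042724609375, -7.498454570770264), 31.30999183654785)
scene b 62 ((433.97296142578125, -108.19127655029297), (40.64543914794922, 13.147910118103027), 88.1708984375) 0.09239755790850995
 foot 186 ((434.26226806640625, -106.59310913085938), 31.971881866455078)
scene w 62 ((433.7134094238281, -228.74122619628906), (11.66221809387207, 46.16280746459961), 29.56437110900879) 0.09282206566648606
 foot 232 ((433.4961853027344, -227.54640197753906), 31.009061813354492)
tester 1431 ((523.984619140625, 294.6239013671875), (177.83226013183594, 176.52418518066406), 77.17854309082031)
```

View pics/crop1.png

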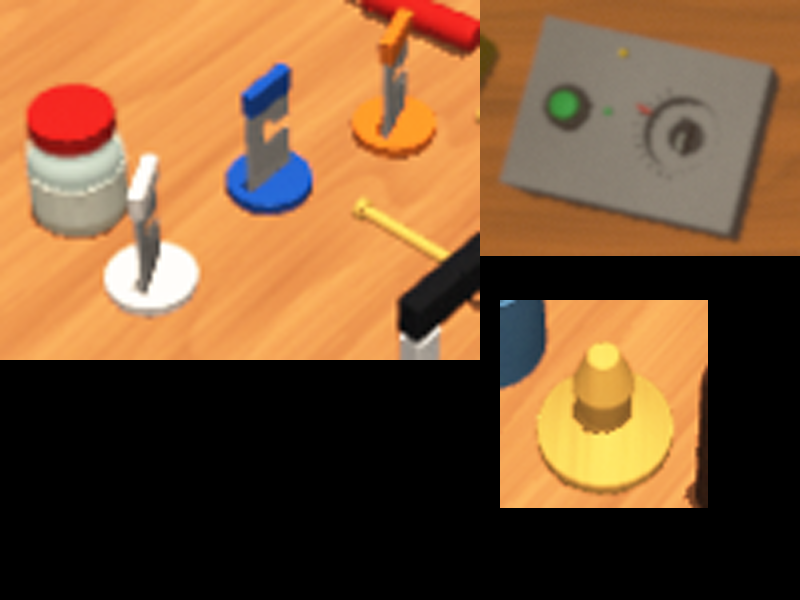

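Emit:
carry_out([
  {"delta_pos":[-25,-29,-1]},
  {"delta_pos":[-25,-29,-1]},
  {"delta_pos":[-25,-29,-1]},
  {"delta_pos":[-25,-29,-1]},
  {"delta_pos":[-25,-29,-1]},
  {"delta_pos":[-25,-29,-1]},
  {"delta_pos":[-25,-29,-1]},
  {"delta_pos":[-25,-29,-1]},
])

```text
validation failed for argument at $.ta...
```

Emit:
carry_out([
  {"delta_pos":[-25,-29,-1]},
  {"delta_pos":[-25,-29,-1]},
  {"delta_pos":[-25,-29,-1]},
  {"delta_pos":[-25,-29,-1]},
  {"delta_pos":[-25,-29,-1]},
  {"delta_pos":[-25,-29,-1]},
  {"delta_pos":[-25,-29,-1]},
  {"delta_pos":[-25,-29,-1]},
])

```text
validation failed for argument at $.ta...
```

Emit:
carry_out([
  {"spin":7},
  {"spin":7},
  {"spin":7},
  {"spin":7},
  {"spin":7},
  {"spin":7},
  {"spin":7},
  {"spin":7},
])

```text
validation failed for argument at $.ta...
```

All three fields seem to be required in each row.

Emit:
carry_out([
  {"claw":85,"delta_pos":[-25,-29,-1],"spin":0},
  {"claw":85,"delta_pos":[-25,-29,-1],"spin":0},
  {"claw":85,"delta_pos":[-25,-29,-1],"spin":0},
  {"claw":85,"delta_pos":[-25,-29,-1],"spin":0},
  {"claw":85,"delta_pos":[-25,-29,-1],"spin":0},
  {"claw":85,"delta_pos":[-25,-29,-1],"spin":0},
  {"claw":85,"delta_pos":[-25,-29,-1],"spin":0},
  {"claw":85,"delta_pos":[-25,-29,-1],"spin":0},
], newtons=60)

```text
t: 0.77
ee_pos: [0.3142, 0.3316, 0.2288]
orientation: [-0.455, -3.1, 0.014]
force: [0.9, -0.4, -0.3]
grip_width: 0.0849
```

Emit:
carry_out([
  {"claw":85,"delta_pos":[-25,-29,-1],"spin":0},
  {"claw":85,"delta_pos":[-25,-29,-1],"spin":0},
  {"claw":85,"delta_pos":[-25,-29,-1],"spin":0},
  {"claw":85,"delta_pos":[-25,-29,-1],"spin":0},
  {"claw":85,"delta_pos":[-25,-29,-1],"spin":0},
  {"claw":85,"delta_pos":[-25,-29,-1],"spin":0},
  {"claw":85,"delta_pos":[-25,-29,-1],"spin":0},
  {"claw":85,"delta_pos":[-25,-29,-1],"spin":0},
])

```text
t: 1.43
ee_pos: [0.4404, 0.0355, 0.236]
orientation: [-0.453, -3.098, 0.012]
force: [0.6, 0.2, 0.7]
grip_width: 0.085
```

Emit:
carry_out([
  {"claw":85,"delta_pos":[0,0,0],"spin":7},
  {"claw":85,"delta_pos":[0,0,0],"spin":7},
  {"claw":85,"delta_pos":[0,0,0],"spin":7},
  {"claw":85,"delta_pos":[0,0,0],"spin":7},
  {"claw":85,"delta_pos":[0,0,0],"spin":7},
  {"claw":85,"delta_pos":[0,0,0],"spin":7},
  {"claw":85,"delta_pos":[0,0,0],"spin":7},
  {"claw":85,"delta_pos":[0,0,0],"spin":7},
])

```text
t: 2.1
ee_pos: [0.4413, 0.0217, 0.2344]
orientation: [-1.889, -2.502, 0.023]
force: [0.1, -0.2, -0.6]
grip_width: 0.0851
```

```bash
cat >> h.py <<'E'
HSV=dict(o=((4,150,120),(16,255,255)),b=((100,150,60),(130,255,255)),w=((0,0,150),(179,60,255)))
def hangers(p,P,near=None,zt=.080):
    """block rect per colour from cloud: colour mask + height"""
    h=cv2.cvtColor(p,cv2.COLOR_RGB2HSV);out={}
    for k,(lo,hi) in HSV.items():
        m=(cv2.inRange(h,lo,hi)>0)&(P[...,2]>zt)&(P[...,2]<.110)&(np.hypot(P[...,0]-.45,P[...,1]+.1)<.25)
        n,l,s,c=cv2.connectedComponentsWithStats(m.astype(np.uint8))
        if n<2: continue
        i=1+s[1:,4].argmax();q=P[l==i]
        (cx,cy),(w,hh),a=cv2.minAreaRect(q[:,:2].astype(np.float32)*1000)
        if w>hh: a-=90
        out[k]=(round(cx,1),round(cy,1),round(w,1),round(hh,1),round((a+90)%180-90,1),round(float(np.median(q[:,2])),4),int(s[i,4]))
    return out
E
python3 - <<'E'
from h import *
o,p,P=snap('wrist','w1');print(o['ee_pos'],yaw(o),hangers(p,P))
o,p,P=snap('top','t1');print(hangers(p,P))
E
```

```text
[0.44129386 0.02174672 0.23435481] [105.88417517  15.88090667] {'o': (465.3, -5.9, 9.6, 41.7, 17.2, 0.0939, 512)}
{'o': (343.5, -200.8, 55.3, 55.7, 21.0, 0.0844, 210), 'w': (431.6, -225.7, 9.5, 38.6, 26.4, 0.0932, 43)}
```

View pics/w1.png

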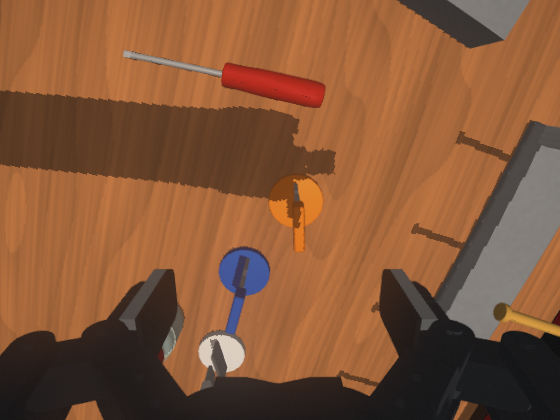

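```bash
python3 - <<'E'
from h import *
s=cv2.imread('pics/scene0.png')
H=dict(o=(.4655,-.006,17.2),b=(.4335,-.108,-1.5),w=(.433,-.2275,27))
big=cv2.resize(s,None,fx=6,fy=6,interpolation=cv2.INTER_CUBIC);tiles=[]
for k,(x,y,a) in H.items():
    a=np.radians(a);ya=np.array([-np.sin(a),np.cos(a),0])
    for sg in(1,-1):
        pts=np.array([[x,y,0]+ya*yy*sg+[0,0,z] for yy,z in((20,40),(-6,40),(-6,61),(6,61),(6,53),(20,53))for yy,z in[(yy/1000,z/1000)]])
        uv=((proj('scene',pts)+.5)*6).astype(int)
        b=big.copy();cv2.polylines(b,[uv],False,(0,255,0) if sg>0 else (255,0,255),1)
        c=uv.mean(0).astype(int);tiles.append(b[c[1]-140:c[1]+140,c[0]-130:c[0]+130])
cv2.imwrite('pics/slot.png',np.vstack([np.hstack(tiles[0::2]),np.hstack(tiles[1::2])]))
E
```

```text
(no output)
```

View pics/slot.png

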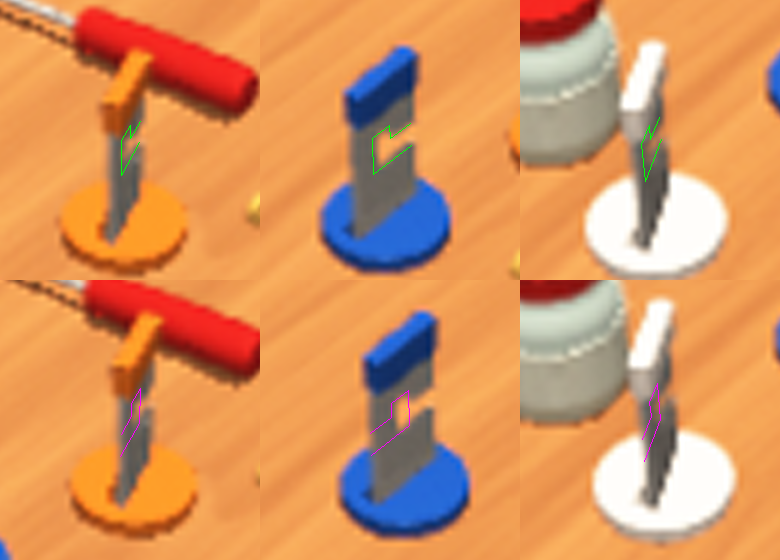

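```bash
python3 -c "
from h import *
print(rel([.4653,-.0059,.089]))"
```

```text
[-32.7  17.6 145.2]
```

Emit:
carry_out([
  {"claw":50,"delta_pos":[-32.7,17.6,0],"spin":-1.3},
  {"claw":50,"delta_pos":[0,0,35],"spin":0},
  {"claw":50,"delta_pos":[0,0,35],"spin":0},
  {"claw":50,"delta_pos":[0,0,35],"spin":0},
  {"claw":50,"delta_pos":[0,0,30],"spin":0},
  {"claw":50,"delta_pos":[0,0,8],"spin":0},
  {"claw":50,"delta_pos":[0,0,0],"spin":0},
])

```text
t: 2.78
ee_pos: [0.4692, -0.0063, 0.0886]
orientation: [-1.819, -2.56, 0.013]
force: [-0.3, -0.0, 0.8]
grip_width: 0.0499
```

```bash
python3 - <<'E'
from h import *
o,p,P=snap('wrist','w2');print(o['ee_pos'],yaw(o),hangers(p,P),rel([.4653,-.0059,.089]))
E
```

```text
[ 0.46918989 -0.00630593  0.08858634] [109.21299614  19.211291  ] {'o': (465.7, -6.3, 9.8, 41.8, 18.2, 0.094, 1860), 'b': (431.7, -97.2, 8.2, 25.9, 4.6, 0.0942, 409)} [ 1.7 -3.8  0.4]
```

View pics/w2.png

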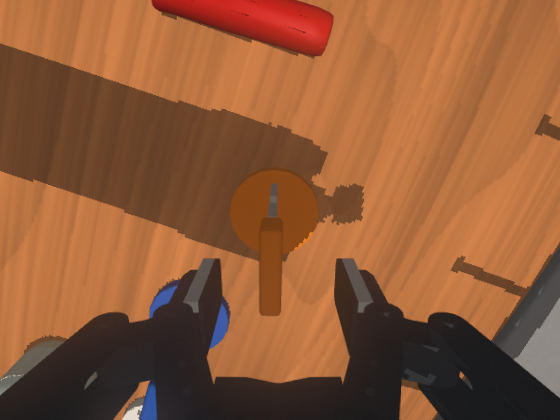

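Emit:
carry_out([
  {"claw":50,"delta_pos":[1.2,-3.5,0],"spin":1},
  {"claw":9,"delta_pos":[0,0,0],"spin":0},
  {"claw":5,"delta_pos":[0,0,0],"spin":0},
  {"claw":5,"delta_pos":[0,0,0],"spin":0},
  {"claw":5,"delta_pos":[0,0,0],"spin":0},
  {"claw":5,"delta_pos":[0,0,0],"spin":0},
  {"claw":5,"delta_pos":[0,0,0],"spin":0},
])

```text
t: 3.42
ee_pos: [0.4715, -0.0049, 0.0978]
orientation: [1.834, 2.541, 0.006]
force: [0.1, -0.2, -0.4]
grip_width: 0.0052
```

Emit:
carry_out([
  {"claw":5,"delta_pos":[0,0,-15],"spin":0},
  {"claw":5,"delta_pos":[0,0,-35],"spin":0},
  {"claw":5,"delta_pos":[0,0,-35],"spin":0},
  {"claw":5,"delta_pos":[0,0,-30],"spin":5},
  {"claw":5,"delta_pos":[0,0,0],"spin":6},
  {"claw":5,"delta_pos":[0,0,0],"spin":6},
  {"claw":5,"delta_pos":[0,0,0],"spin":5},
  {"claw":5,"delta_pos":[0,0,0],"spin":0},
])

```text
t: 4.08
ee_pos: [0.4704, -0.0049, 0.2199]
orientation: [2.304, 2.124, 0.01]
force: [-0.4, 0.5, 0.7]
grip_width: 0.0052
```

```bash
python3 - <<'E'
from h import *
o,p,P=snap('wrist','w3');print(o['ee_pos'],yaw(o),o['force'])
h=cv2.cvtColor(p,cv2.COLOR_RGB2HSV)
R=Rn.from_rotvec(o['orientation']).as_matrix();T=(P-o['ee_pos'])@R*1000
m=(cv2.inRange(h,*HSV['o'])>0)&(abs(T[...,0])<40)&(abs(T[...,1])<15)&(abs(T[...,2])<30)
q=T[m];print(len(q),cv2.minAreaRect(q[:,:2].astype(np.float32)),np.percentile(q[:,2],[5,50,95]))
Q=snap('top','t2')[2].reshape(-1,3); 
b=Q[(abs(Q[:,2]-.162)<.006)&(Q[:,0]>.58)&(Q[:,0]<.655)&(abs(Q[:,1]+.06)<.24)]
a=np.radians(-3.9);ex=np.array([np.cos(a),np.sin(a)]);ey=np.array([-ex[1],ex[0]]);r=(b[:,:2]-[.6757,-.0625])
X,Y=r@ex*1000,r@ey*1000
for y0 in(-165,-55,55,165):
    s=abs(Y-y0)<20;pf=np.polyfit(X[s],Y[s],1) if s.sum()>3 else None
    print(y0,s.sum(),X[s].min(),X[s].max(),np.median(Y[s]),pf)
E
```

```text
[ 0.47041754 -0.00493817  0.21989489] [85.33979481 -4.65969837] [-0.35889023  0.4741588   0.66776343]
6 ((-0.3316965103149414, 8.582143783569336), (22.609498977661133, 11.744622230529785), 0.5799176096916199) [-22.37195357  -6.27289597  -4.68281589]
-165 49 -65.75717072263568 -10.641526870443764 -166.25379162826343 [-8.33062532e-03 -1.66194477e+02]
-55 44 -66.11286091591029 -17.13497761756655 -55.32653024667084 [-1.12404233e-02 -5.59791029e+01]
55 39 -65.3147475494081 -25.192778395014955 54.10942607987562 [-1.86613200e-02  5.33323248e+01]
165 33 -65.36444947710733 -33.383828968447105 163.03235589606786 [2.70050010e-02 1.64684088e+02]
```

View pics/w3.png

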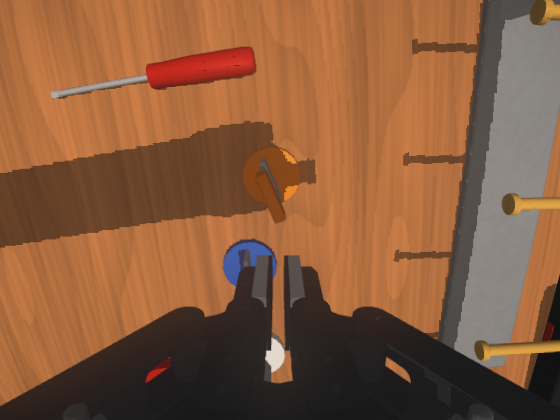

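```bash
python3 - <<'E'
from h import *
o,p,P=snap('wrist','w4');print(o['ee_pos'],yaw(o),hangers(p,P))
o2,p2,P2=snap('scene','s4');print(hangers(p2,P2))
R=Rn.from_rotvec(o['orientation']).as_matrix();T=(P-o['ee_pos'])@R*1000
for u,v in((262,262),(292,262),(262,290),(292,290),(262,275),(292,275)): print(u,v,T[v,u].round(1))
print(proj('wrist',o['ee_pos'],o),proj('wrist',o['ee_pos']-[0,0,.022],o))
c=cv2.resize(p2[150:330,150:390],None,fx=3.3,fy=3.3)[:,:,::-1];cv2.imwrite('pics/s4c.png',c)
E
```

```text
[ 0.47020775 -0.005003    0.21948556] [85.61792642 -4.38139183] {'o': (465.2, -6.4, 10.0, 41.3, 19.2, 0.094, 582)}
{'o': (467.1, -8.6, 11.1, 44.0, 19.5, 0.0918, 62), 'b': (434.9, -108.5, 11.5, 40.9, 1.4, 0.0915, 72), 'w': (433.4, -228.3, 11.1, 45.1, 28.2, 0.0933, 66)}
262 262 [ 11.   -6.3 -12.2]
292 262 [ 11.    6.  -12.2]
262 290 [ 10.5  -5.4 -33.4]
292 290 [ 10.9   5.2 -34.1]
262 275 [ 10.   -5.9 -21.4]
292 275 [ 10.6   5.6 -22.6]
[[277.40350329 272.17379858]] [[277.06217175 251.77142978]]
```

View pics/s4c.png

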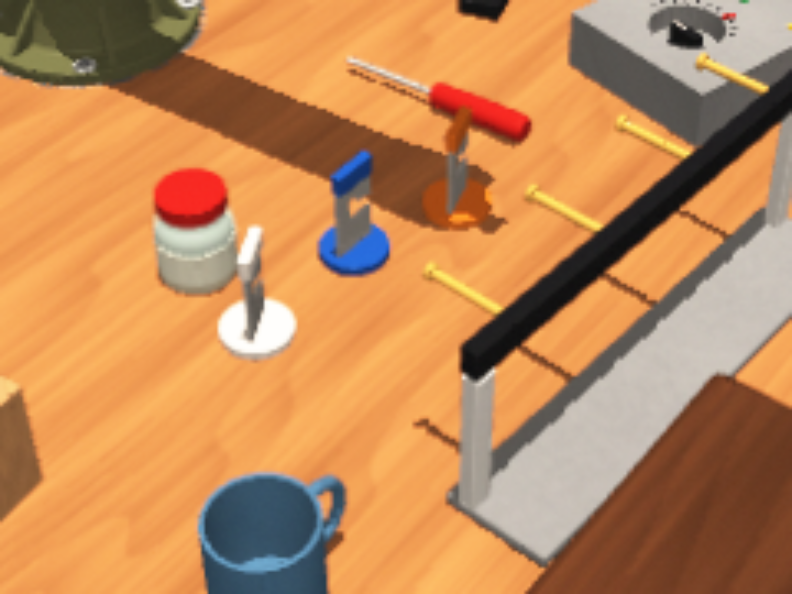

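```bash
python3 - <<'E'
from h import *
o=get_obs();p,d=capture('wrist');P=cloud('wrist',d,o)
R=Rn.from_rotvec(o['orientation']).as_matrix();T=(P-o['ee_pos'])@R*1000
for v in range(250,300,4): print(v,[(T[v,u].round(0).astype(int).tolist()) for u in(258,264,270,290,296)])
m=(abs(T[...,1])<25)&(abs(T[...,0])<15)&(T[...,2]<60)
print(T[m][:,2].max(),np.histogram(T[m][:,2],bins=range(-80,60,5)))
print(proj('wrist',o['ee_pos']+R@np.array([.011,.004,.022]),o))
print(o)
t,dt=capture('top');Q=cloud('top',dt).reshape(-1,3);s=Q[(np.hypot(Q[:,0]-.47,Q[:,1])<.1)&(Q[:,2]>.12)];print(len(s),s.min(0))
s,ds=capture('scene');Q=cloud('scene',ds).reshape(-1,3);s=Q[(np.hypot(Q[:,0]-.47,Q[:,1])<.06)&(Q[:,2]>.12)&(Q[:,2]<.4)];print(len(s),s.min(0),np.percentile(s[:,2],[0,1,5,20]),np.median(s[s[:,2]<s[:,2].min()+.03],0))
E
```

```text
250 [[-83, -21, 210], [-83, -15, 210], [-84, -8, 212], [-89, 14, 222], [-88, 20, 220]]
254 [[-88, -22, 210], [-88, -15, 210], [-88, -8, 210], [-93, 14, 220], [-93, 20, 220]]
258 [[11, -8, -7], [11, -6, -8], [11, -3, -9], [11, 5, -8], [11, 8, -9]]
262 [[11, -8, -12], [11, -5, -12], [10, -3, -11], [11, 5, -11], [11, 8, -11]]
266 [[11, -8, -16], [11, -5, -16], [11, -3, -15], [11, 5, -15], [11, 7, -16]]
270 [[11, -7, -19], [11, -5, -20], [11, -3, -19], [11, 5, -18], [11, 7, -20]]
274 [[11, -7, -22], [11, -5, -23], [11, -3, -22], [11, 5, -23], [11, 7, -22]]
278 [[11, -7, -25], [11, -5, -25], [10, -3, -24], [11, 5, -25], [11, 7, -25]]
282 [[11, -7, -29], [11, -5, -28], [10, -3, -28], [11, 5, -28], [11, 7, -28]]
286 [[11, -7, -32], [10, -5, -30], [10, -3, -31], [11, 5, -31], [11, 7, -32]]
290 [[11, -7, -34], [11, -5, -34], [11, -3, -34], [11, 4, -34], [11, 7, -34]]
294 [[11, -7, -36], [11, -5, -36], [11, -2, -37], [11, 4, -37], [10, 6, -36]]
298 [[10, -7, -38], [11, -4, -39], [10, -2, -38], [10, 4, -38], [10, 6, -38]]
-4.07580660499771 (array([ 711,  198,  168,  128, 1649, 1491, 1629,  579,
[... 468 characters left out ...]
ocities': array([-0.00160899,  0.00212266,  0.00186895,  0.00486662, -0.00112218,
       -0.00045716, -0.00868642]), 'tau': array([ 3.86084255e-02, -2.21128196e+01, -1.37244657e+00, -3.11636674e+01,
        2.96828756e-02, -4.62915504e-02,  7.78226706e-03]), 'ee_pos': array([ 0.4699249 , -0.00496808,  0.21904605]), 'orientation': array([2.29993423, 2.12949186, 0.00713378]), 'force': array([-0.02433161,  0.20930922,  0.17183288]), 'ft_torque': array([ 0.008437  , -0.01212621,  0.01412346]), 'grip_width': 0.004875146318796599}
2872 [ 0.37022688 -0.05254825  0.53961818]
1704 [ 0.4115419  -0.04597988  0.21703049] [0.21703049 0.22855105 0.24450912 0.28363461] [ 0.4764414  -0.01332774  0.23558254]
```

Emit:
carry_out([
  {"claw":50,"delta_pos":[0,0,0],"spin":-6},
  {"claw":50,"delta_pos":[0,0,35],"spin":-6},
  {"claw":50,"delta_pos":[0,0,35],"spin":-6},
  {"claw":50,"delta_pos":[0,0,10],"spin":-5},
  {"claw":50,"delta_pos":[0,0,0],"spin":0},
])

```text
t: 4.85
ee_pos: [0.4723, -0.0048, 0.1375]
orientation: [1.799, 2.562, 0.009]
force: [-0.6, 0.1, 1.1]
grip_width: 0.0502
```

```bash
python3 - <<'E'
from h import *
o,p,P=snap('wrist','w5');h=hangers(p,P);print(o['ee_pos'],yaw(o),h)
print(rel([h['o'][0]/1e3,h['o'][1]/1e3,.063],o))
R=Rn.from_rotvec(o['orientation']).as_matrix();T=(P-o['ee_pos'])@R*1000
m=(abs(T[...,0])<15)&(T[...,2]<20)&(abs(T[...,1])<60); print(np.percentile(T[m][:,2],[99,100]))
for s in(-1,1):
    k=m&(T[...,2]>-40)&(T[...,1]*s>0);print(s,np.percentile(T[k][:,1],[0,2,98,100]))
E
```

```text
[ 0.47231931 -0.00477339  0.13745743] [109.83558096  19.83923909] {'o': (465.4, -6.3, 9.9, 41.2, 18.8, 0.094, 1139)}
[ 1.3 -7.9 74.4]
[-10.73634101  -3.41606617]
-1 [-38.90268926 -38.05824024 -24.63486482 -24.45471999]
1 [24.6187067  24.87056154 38.1233132  38.86494196]
```

Emit:
carry_out([
  {"claw":50,"delta_pos":[1.3,-7.9,0],"spin":1},
  {"claw":50,"delta_pos":[0,0,35],"spin":0},
  {"claw":50,"delta_pos":[0,0,33],"spin":0},
  {"claw":50,"delta_pos":[0,0,6],"spin":0},
  {"claw":5,"delta_pos":[0,0,0],"spin":0},
  {"claw":5,"delta_pos":[0,0,0],"spin":0},
  {"claw":5,"delta_pos":[0,0,0],"spin":0},
  {"claw":5,"delta_pos":[0,0,0],"spin":0},
])

```text
t: 5.57
ee_pos: [0.4733, -0.0051, 0.0726]
orientation: [1.838, 2.522, 0.027]
force: [0.4, 0.0, -2.4]
grip_width: 0.0087
```

Emit:
carry_out([
  {"claw":5,"delta_pos":[0,0,0],"spin":0},
  {"claw":5,"delta_pos":[0,0,-10],"spin":0},
  {"claw":5,"delta_pos":[0,0,-30],"spin":0},
  {"claw":5,"delta_pos":[0,0,-30],"spin":5},
  {"claw":5,"delta_pos":[0,0,-30],"spin":6},
  {"claw":5,"delta_pos":[0,0,-20],"spin":6},
  {"claw":5,"delta_pos":[0,0,-20],"spin":5},
  {"claw":5,"delta_pos":[0,0,0],"spin":0},
])

```text
t: 6.23
ee_pos: [0.4689, -0.0063, 0.2258]
orientation: [2.31, 2.101, 0.039]
force: [1.0, -0.2, -2.9]
grip_width: 0.009
```

```bash
cat >> h.py <<'E'
O0=np.array([.6757,-.0625]);A=np.radians(-3.9)
ex=np.array([np.cos(A),np.sin(A)]);ey=np.array([-ex[1],ex[0]])
def pins(P):
    Q=P.reshape(-1,3);b=Q[(abs(Q[:,2]-.162)<.006)]
    r=b[:,:2]-O0;X,Y=r@ex*1000,r@ey*1000
    for y0 in(-165,-55,55,165):
        s=(abs(Y-y0)<15)&(X>-75)&(X<-8)
        sh=s&(X>-58)
        if s.sum()>15: print('pin',y0,s.sum(),'X',X[s].min().round(1),X[s].max().round(1),'Y',np.median(Y[sh]).round(1),(np.percentile(Y[sh],[2,98]).mean()).round(1),'ztop',np.percentile(b[sh,2],95).round(4))
def held(o,p,P,k):
    R=Rn.from_rotvec(o['orientation']).as_matrix();T=(P-o['ee_pos'])@R*1000
    m=(cv2.inRange(cv2.cvtColor(p,cv2.COLOR_RGB2HSV),*HSV[k])>0)&(abs(T[...,0])<60)&(abs(T[...,1])<45)&(T[...,2]<110)
    q=T[m]; 
    f=q[q[:,2]>30]; b=q[q[:,2]<10]
    if len(f): print('foot',len(f),cv2.minEnclosingCircle(f[:,:2].astype(np.float32)),np.median(f[:,2]))
    if len(b): print('block',len(b),b.min(0).round(1),b.max(0).round(1))
def railpos(o): 
    r=o['ee_pos'][:2]-O0; return (r@ex*1000).round(1),(r@ey*1000).round(1),o['ee_pos'][2].round(4),yaw(o)[1].round(2)
E
python3 - <<'E'
from h import *
o,p,P=snap('wrist','w6');print(o['ee_pos'],yaw(o),o['force'],o['grip_width']);held(o,p,P,'o');pins(P)
pins(snap('top','t6')[2]);pins(snap('scene','s6')[2])
print(railpos(o))
E
```

```text
[ 0.46885361 -0.00633815  0.22580723] [84.59007119 -5.4198946 ] [ 0.98039031 -0.20220544 -2.89948555] 0.008988311704639646
foot 5432 ((1.586353063583374, -0.6405798196792603), 29.942846298217773) 61.05795307385709
block 2076 [-20.2 -44.6 -71. ] [22.  41.3 -4.1]
pin -55 930 X -66.5 -8.0 Y -52.5 -54.0 ztop 0.1637
pin 55 900 X -66.4 -22.6 Y 55.9 55.2 ztop 0.1638
pin 165 701 X -66.5 -41.8 Y 163.8 164.6 ztop 0.1638
pin -165 53 X -65.0 -8.7 Y -166.2 -166.0 ztop 0.165
pin -55 53 X -65.7 -9.4 Y -55.4 -55.9 ztop 0.1668
pin 55 54 X -66.1 -8.7 Y 53.7 53.9 ztop 0.1664
pin 165 50 X -66.0 -9.8 Y 163.3 163.6 ztop 0.1659
pin -165 89 X -64.3 -8.2 Y -167.3 -166.3 ztop 0.1642
pin -55 84 X -65.0 -10.4 Y -57.3 -56.2 ztop 0.1642
pin 55 73 X -64.6 -8.3 Y 52.4 54.2 ztop 0.164
pin 165 66 X -64.2 -8.3 Y 163.0 163.7 ztop 0.1648
(np.float64(-210.2), np.float64(42.0), np.float64(0.2258), np.float64(-5.42))
```

View pics/w6.png

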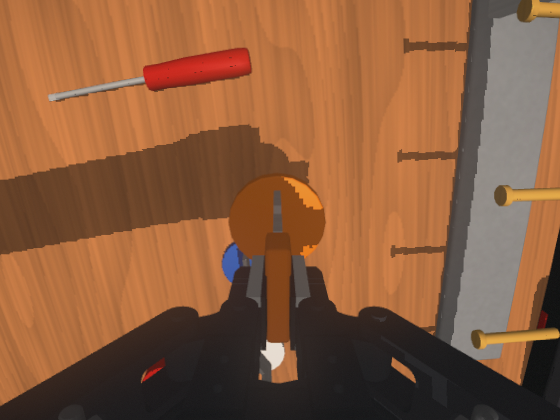

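Emit:
carry_out([
  {"claw":5,"delta_pos":[-29,0,0],"spin":-1.5},
  {"claw":5,"delta_pos":[0,35,10],"spin":0},
  {"claw":5,"delta_pos":[0,35,10],"spin":0},
  {"claw":5,"delta_pos":[0,35,10],"spin":0},
  {"claw":5,"delta_pos":[0,30,5],"spin":0},
  {"claw":5,"delta_pos":[0,0,0],"spin":0},
])

```text
t: 6.88
ee_pos: [0.5962, -0.0433, 0.1777]
orientation: [2.272, 2.163, 0.017]
force: [-1.2, 0.0, -2.9]
grip_width: 0.0088
```

```bash
python3 - <<'E'
from h import *
o,p,P=snap('wrist','w7');held(o,p,P,'o');pins(P);print(railpos(o),o['grip_width'])
E
```

```text
foot 5564 ((2.1423850059509277, -0.8100928664207458), 29.804113388061523) 61.148813233339226
block 2603 [-19.8 -39.8 -55.6] [22.7 13.7 -4.9]
pin -55 125 X -15.6 -8.1 Y -52.2 -53.0 ztop 0.1639
pin 55 2231 X -65.2 -8.0 Y 55.7 55.1 ztop 0.1638
(np.float64(-80.6), np.float64(13.8), np.float64(0.1777), np.float64(-2.82)) 0.008805909583346006
```

Emit:
carry_out([
  {"claw":5,"delta_pos":[0,0,-7],"spin":1},
  {"claw":5,"delta_pos":[0,25,0],"spin":0},
  {"claw":5,"delta_pos":[0,24,0],"spin":0},
  {"claw":5,"delta_pos":[0,0,0],"spin":0},
])

```text
t: 7.27
ee_pos: [0.6368, -0.0465, 0.181]
orientation: [-2.291, -2.139, 0.001]
force: [0.4, 0.1, -2.7]
grip_width: 0.0085
```

```bash
python3 - <<'E'
from h import *
o,p,P=snap('wrist','w8');held(o,p,P,'o');pins(P);print(railpos(o),o['grip_width'],rel(list(O0-32*ex+53.3*ey)+[.1845],o))
E
```

```text
foot 5407 ((12.697610855102539, 9.970200538635254), 44.95403289794922) 61.12443936217666
block 2604 [-19.6 -42.9 -69.3] [22.5 42.1 -5.1]
pin -55 511 X -50.0 -29.6 Y -52.5 -53.7 ztop 0.1637
pin 55 2203 X -65.0 -8.0 Y 55.9 55.4 ztop 0.1638
(np.float64(-39.9), np.float64(13.3), np.float64(0.181), np.float64(-3.92)) 0.008532308736715474 [ 53272.7 -31980.7    419.5]
```

Emit:
carry_out([
  {"claw":5,"delta_pos":[0,7,-4],"spin":0},
  {"claw":5,"delta_pos":[7,0,-1],"spin":0},
  {"claw":5,"delta_pos":[0,0,0],"spin":0},
])

```text
t: 7.57
ee_pos: [0.6395, -0.0397, 0.1873]
orientation: [-2.289, -2.134, 0.003]
force: [0.5, 0.8, -2.2]
grip_width: 0.0085
```

```bash
python3 - <<'E'
from h import *
o=get_obs();print(railpos(o),o['force'])
E
```

```text
(np.float64(-37.6), np.float64(20.3), np.float64(0.1873), np.float64(-4.02)) [ 0.49166677  0.81980222 -2.20674881]
```

Emit:
carry_out([
  {"claw":5,"delta_pos":[8,1,2],"spin":0},
  {"claw":5,"delta_pos":[8,1,0],"spin":0},
  {"claw":5,"delta_pos":[0,0,0],"spin":0},
])

```text
t: 7.82
ee_pos: [0.6413, -0.0232, 0.1862]
orientation: [-2.29, -2.133, 0.003]
force: [0.7, -0.3, -4.0]
grip_width: 0.0088
```

```bash
python3 - <<'E'
from h import *
o,p,P=snap('wrist','w9');print(railpos(o),o['force']);held(o,p,P,'o');pins(P)
E
```

```text
(np.float64(-37.0), np.float64(36.8), np.float64(0.1862), np.float64(-4.07)) [ 0.7314698  -0.28059326 -3.96618534]
foot 4219 ((1.686830997467041, 4.214441299438477), 34.34599685668945) 61.18417219107984
block 2550 [-19.3 -44.7 -69.8] [22.5 41.3 -5.4]
pin -55 40 X -44.6 -30.6 Y -51.4 -51.4 ztop 0.1595
pin 55 1869 X -65.0 -8.0 Y 56.7 55.7 ztop 0.1637
```

View pics/w9.png

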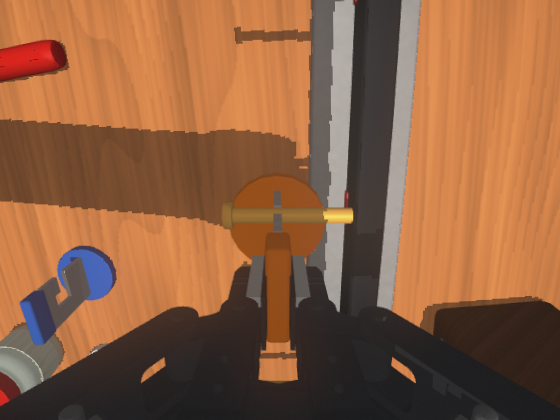

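Emit:
carry_out([
  {"claw":5,"delta_pos":[5,0,2],"spin":0},
  {"claw":5,"delta_pos":[6,0,0],"spin":0},
  {"claw":5,"delta_pos":[4,0,0],"spin":0},
  {"claw":5,"delta_pos":[0,0,0],"spin":0},
])

```text
t: 8.2
ee_pos: [0.6421, -0.0054, 0.1844]
orientation: [-2.288, -2.133, 0.001]
force: [-0.4, 0.5, -2.6]
grip_width: 0.0088
```

```bash
python3 - <<'E'
from h import *
o,p,P=snap('wrist','w10');print(railpos(o),o['force']);held(o,p,P,'o');pins(P)
o,p,P=snap('scene','s10');print(hangers(p,P))
E
```

```text
(np.float64(-37.4), np.float64(54.7), np.float64(0.1844), np.float64(-4.02)) [-0.43498959  0.47995199 -2.56070984]
foot 4887 ((2.0342817306518555, -0.807275116443634), 29.870464324951172) 61.14564243908662
block 2515 [-19.8 -44.7 -70.7] [22.6 41.3 -5.2]
pin 55 1453 X -65.2 -8.0 Y 57.0 55.9 ztop 0.1637
pin 165 2840 X -64.9 -8.0 Y 164.1 164.6 ztop 0.1639
{'o': (319.6, -204.0, 0.9, 10.9, 17.1, 0.0864, 3), 'b': (434.8, -108.5, 10.0, 40.9, 2.7, 0.0915, 73), 'w': (434.0, -228.7, 10.8, 43.7, 27.4, 0.0924, 71)}
```

Emit:
carry_out([
  {"claw":5,"delta_pos":[-0.7,0,3],"spin":0},
  {"claw":5,"delta_pos":[0,0,3],"spin":0},
  {"claw":5,"delta_pos":[0,0,0],"spin":0},
])

```text
t: 8.55
ee_pos: [0.6421, -0.0085, 0.1783]
orientation: [-2.291, -2.132, 0.002]
force: [0.5, 0.0, -1.8]
grip_width: 0.0089
```

Emit:
carry_out([
  {"claw":5,"delta_pos":[0,0,2],"spin":0},
  {"claw":5,"delta_pos":[0,0,2],"spin":0},
  {"claw":5,"delta_pos":[0,0,0],"spin":0},
])

```text
t: 8.8
ee_pos: [0.6422, -0.0083, 0.1739]
orientation: [-2.292, -2.131, -0.0]
force: [-0.8, 0.4, -1.9]
grip_width: 0.0088
```

```bash
python3 - <<'E'
from h import *
o,p,P=snap('wrist','w11');print(railpos(o),o['force'],o['ft_torque']);held(o,p,P,'o');pins(P)
E
```

```text
(np.float64(-37.1), np.float64(51.8), np.float64(0.1739), np.float64(-4.17)) [-0.76003999  0.41036012 -1.90557271] [ 0.06576145 -0.03621961 -0.07213569]
foot 5092 ((1.9410134553909302, -0.7470967173576355), 29.872156143188477) 61.14807938242183
block 2594 [-19.9 -44.5 -69.9] [22.7 41.8  9.9]
pin 55 1565 X -64.9 -8.0 Y 57.1 55.7 ztop 0.1637
pin 165 1953 X -64.8 -8.0 Y 162.7 162.9 ztop 0.1638
```

Emit:
carry_out([
  {"claw":5,"delta_pos":[0,0,1.5],"spin":0},
  {"claw":40,"delta_pos":[0,0,0],"spin":0},
  {"claw":40,"delta_pos":[0,0,0],"spin":0},
  {"claw":40,"delta_pos":[0,0,0],"spin":0},
  {"claw":40,"delta_pos":[0,0,-20],"spin":0},
  {"claw":40,"delta_pos":[0,0,-40],"spin":0},
  {"claw":40,"delta_pos":[0,0,-30],"spin":0},
  {"claw":40,"delta_pos":[0,-40,0],"spin":0},
])

```text
t: 9.52
ee_pos: [0.6075, -0.0073, 0.2645]
orientation: [-2.297, -2.133, 0.008]
force: [-0.3, 0.4, 1.0]
grip_width: 0.04
```

```bash
cat >> h.py <<'E'
def look(tag):
    for n in('top','scene'):
        o,p,P=snap(n,tag+n);h=cv2.cvtColor(p,cv2.COLOR_RGB2HSV)
        print(n,{k:v for k,v in hangers(p,P).items() if v[6]>25 and v[2]<16})
        for k,(lo,hi) in HSV.items():
            r=P[...,:2]-O0;X,Y=r@ex*1000,r@ey*1000
            m=(cv2.inRange(h,lo,hi)>0)&(P[...,2]>.19)&(P[...,2]<.21)&(abs(X+33)<40)&(abs(Y)<210)
            if m.sum()>8: print(' hung',k,m.sum(),'X',np.median(X[m]).round(1),'Y',(np.percentile(Y[m],[3,97])).round(1),'z',np.median(P[m][:,2]).round(4))
E
python3 - <<'E'
from h import *
look('a')
o=get_obs();print(railpos(o),o['force'],o['ee_pos'])
E
```

```text
top {'w': (431.5, -225.7, 9.6, 36.7, 27.8, 0.093, 43)}
scene {'b': (434.9, -108.2, 10.1, 43.9, 1.9, 0.0915, 76), 'w': (433.9, -228.6, 10.4, 41.9, 27.6, 0.0926, 69)}
 hung o 52 X -34.5 Y [30.  67.4] z 0.1958
(np.float64(-83.1), np.float64(48.8), np.float64(0.2605), np.float64(-4.33)) [ 0.19110377 -0.78960085 -0.10148598] [ 0.59610059 -0.00814932  0.26051731]
```

View pics/ascene.png

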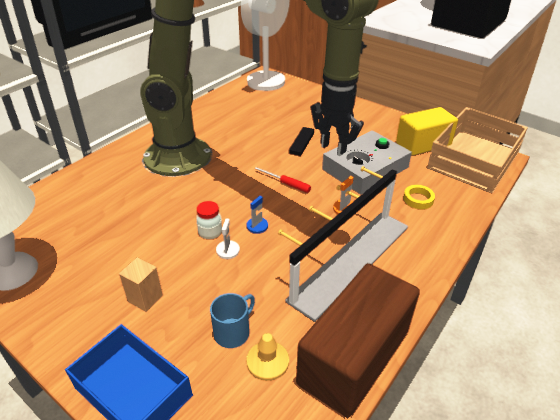

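Emit:
carry_out([
  {"claw":50,"delta_pos":[0,-36,0],"spin":0},
  {"claw":50,"delta_pos":[-28,-30,20],"spin":0},
  {"claw":50,"delta_pos":[-28,-30,20],"spin":0},
  {"claw":50,"delta_pos":[-28,-30,25],"spin":0},
  {"claw":50,"delta_pos":[-28,-28,25],"spin":-2},
  {"claw":50,"delta_pos":[0,0,20],"spin":0},
  {"claw":50,"delta_pos":[0,0,0],"spin":0},
])

```text
t: 10.2
ee_pos: [0.4369, -0.1001, 0.1549]
orientation: [-2.243, -2.168, 0.017]
force: [-0.4, 1.3, 1.0]
grip_width: 0.0499
```

```bash
cat >> h.py <<'E'
def grasp(k,tag):
    o,p,P=snap('wrist',tag);h=hangers(p,P);print(o['ee_pos'],yaw(o),h)
    if k in h: print('move',rel([h[k][0]/1e3,h[k][1]/1e3,.063],o),'spin',yaw(o)[1]-h[k][4])
E
python3 - <<'E'
from h import *
grasp('b','w12')
E
```

```text
[ 0.43687547 -0.10009008  0.15485751] [88.05299021 -1.93743997] {'w': (427.1, -215.3, 9.4, 18.0, 30.9, 0.0941, 204)}
```

View pics/w12.png

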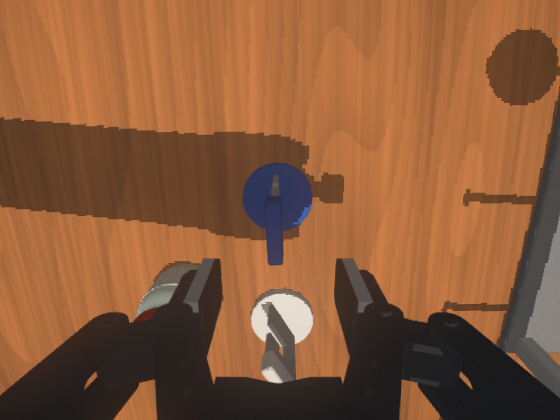

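```bash
sed -i 's/b=((100,150,60),(130,255,255))/b=((95,90,25),(140,255,255))/; s/w=((0,0,150),(179,60,255))/w=((0,0,60),(179,70,255))/' h.py; python3 - <<'E'
from h import *
grasp('b','w13')
E
```

```text
[ 0.43775723 -0.10104997  0.15656141] [88.00471767 -1.98761341] {'b': (432.5, -97.2, 25.8, 9.9, -0.4, 0.0938, 619), 'w': (430.8, -221.3, 10.0, 33.3, 28.8, 0.0911, 598)}
move [ 3.1 -3.4 93.7] spin -1.587613406690108
```

```bash
cat >> h.py <<'E'
def graspz(c,tag):
    o,p,P=snap('wrist',tag);m=(P[...,2]>.085)&(P[...,2]<.105)&(np.hypot(P[...,0]-c[0],P[...,1]-c[1])<.03)
    q=P[m];(cx,cy),(w,h),a=cv2.minAreaRect(q[:,:2].astype(np.float32)*1000)
    if w>h:a-=90;w,h=h,w
    print(len(q),cx,cy,w,h,'yaw',a,'z',np.median(q[:,2]),'tool',yaw(o)[1],'move',rel([cx/1e3,cy/1e3,.063],o),'spin',yaw(o)[1]-a)
E
python3 - <<'E'
from h import *
graspz((.433,-.106),'w13')
E
```

```text
1043 432.5977783203125 -105.42301940917969 10.118522644042969 41.83340072631836 yaw 0.524084746837616 z 0.0938866664706249 tool -1.9183759328119219 move [-5.7 -5.3 95.1] spin -2.442460679649538
```

Emit:
carry_out([
  {"claw":50,"delta_pos":[-5.7,-5.3,0],"spin":-2.4},
  {"claw":50,"delta_pos":[0,0,35],"spin":0},
  {"claw":50,"delta_pos":[0,0,35],"spin":0},
  {"claw":50,"delta_pos":[0,0,26],"spin":0},
  {"claw":50,"delta_pos":[0,0,0],"spin":0},
])

```text
t: 10.77
ee_pos: [0.4495, -0.1024, 0.0706]
orientation: [2.198, 2.243, 0.01]
force: [-1.5, -0.4, 0.3]
grip_width: 0.0497
```

Emit:
carry_out([
  {"claw":5,"delta_pos":[0,0,0],"spin":0},
  {"claw":5,"delta_pos":[0,0,0],"spin":0},
  {"claw":5,"delta_pos":[0,0,0],"spin":0},
  {"claw":5,"delta_pos":[0,0,0],"spin":0},
  {"claw":5,"delta_pos":[0,0,0],"spin":0},
])

```text
t: 11.18
ee_pos: [0.4559, -0.1013, 0.0769]
orientation: [2.189, 2.243, 0.016]
force: [-0.1, 0.2, -3.3]
grip_width: 0.0085
```

Emit:
carry_out([
  {"claw":5,"delta_pos":[0,0,-10],"spin":0},
  {"claw":5,"delta_pos":[0,0,-30],"spin":0},
  {"claw":5,"delta_pos":[0,0,-30],"spin":2},
  {"claw":5,"delta_pos":[0,0,-30],"spin":2},
  {"claw":5,"delta_pos":[0,0,-20],"spin":0},
  {"claw":5,"delta_pos":[0,0,-5],"spin":0},
  {"claw":5,"delta_pos":[0,0,0],"spin":0},
])

```text
t: 11.77
ee_pos: [0.4532, -0.1025, 0.2122]
orientation: [2.271, 2.157, 0.022]
force: [0.2, -0.3, -4.3]
grip_width: 0.0084
```

```bash
python3 - <<'E'
from h import *
o,p,P=snap('wrist','w14');print(railpos(o),o['force'],o['grip_width']);held(o,p,P,'b');pins(P)
E
```

```text
(np.float64(-219.3), np.float64(-55.0), np.float64(0.2122), np.float64(-2.97)) [ 0.23695552 -0.29686507 -4.30673747] 0.008358765250899344
foot 5041 ((-3.381247043609619, 0.14198094606399536), 29.571563720703125) 62.61711198106115
block 2442 [-23.9  -5.  -24.2] [18.  11.  -3.3]
pin -165 726 X -65.0 -8.2 Y -162.2 -163.7 ztop 0.1636
pin -55 614 X -66.1 -42.3 Y -53.7 -54.8 ztop 0.1638
  return _methods._mean(a, axis=axis, dtype=dtype,
  ret = ret.dtype.type(ret / rcount)
Traceback (most recent call last):
  File "h.py", line 52, in pins
    if s.sum()>15: print('pin',y0,s.sum(),'X',X[s].min().round(1),X[s].max().round(1),'Y',np.median(Y[sh]).round(1),(np.percentile(Y[sh],[2,98]).mean()).round(1),'ztop',np.percentile(b[sh,2],95).round(4))
                                                                                                                     ~~~~~~~~~~~~~^^^^^^^^^^^^^^
IndexError: index -1 is out of bounds for axis 0 with size 0
```

Emit:
carry_out([
  {"claw":5,"delta_pos":[-37,0,0],"spin":1},
  {"claw":5,"delta_pos":[0,38,4],"spin":0},
  {"claw":5,"delta_pos":[0,38,4],"spin":0},
  {"claw":5,"delta_pos":[0,38,4],"spin":0},
  {"claw":5,"delta_pos":[0,38,4],"spin":0},
  {"claw":5,"delta_pos":[0,26,0],"spin":0},
  {"claw":5,"delta_pos":[0,0,0],"spin":0},
])

```text
t: 12.4
ee_pos: [0.6297, -0.1517, 0.1855]
orientation: [-2.293, -2.143, -0.016]
force: [-0.6, 1.0, -3.2]
grip_width: 0.0086
```

```bash
sed -i 's/if s.sum()>15:/if sh.sum()>15:/' h.py; python3 - <<'E'
from h import *
o,p,P=snap('wrist','w15');print(railpos(o),o['force'],o['grip_width']);held(o,p,P,'b');pins(P)
E
```

```text
(np.float64(-39.8), np.float64(-92.1), np.float64(0.1855), np.float64(-3.86)) [-0.61528745  0.99106733 -3.22569133] 0.008620507555477606
foot 4893 ((-3.2266314029693604, 0.355264276266098), 29.78335952758789) 62.69463925839157
block 2484 [-23.8  -5.1 -30.8] [18.  11.  -3.8]
pin -165 515 X -49.9 -28.9 Y -162.5 -163.9 ztop 0.1637
pin -55 2028 X -64.8 -8.0 Y -54.0 -54.5 ztop 0.1637
```

Emit:
carry_out([
  {"claw":5,"delta_pos":[9,0,0],"spin":0},
  {"claw":5,"delta_pos":[9,0,0],"spin":0},
  {"claw":5,"delta_pos":[8,0,0],"spin":0},
  {"claw":5,"delta_pos":[6,0,0],"spin":0},
  {"claw":5,"delta_pos":[4,0,0],"spin":0},
  {"claw":5,"delta_pos":[0,0,0],"spin":0},
])

```text
t: 12.95
ee_pos: [0.6229, -0.1232, 0.1834]
orientation: [2.306, 2.133, -0.006]
force: [-1.0, 0.2, -2.7]
grip_width: 0.0088
```

```bash
python3 - <<'E'
from h import *
o,p,P=snap('wrist','w16');print(railpos(o),o['force'],o['grip_width']);held(o,p,P,'b');pins(P);print(railpos(get_obs()))
E
```

```text
(np.float64(-48.5), np.float64(-64.2), np.float64(0.1834), np.float64(-4.45)) [-0.95809661  0.15675757 -2.71893055] 0.008755832599570976
foot 3798 ((-3.4047629833221436, 0.06057244539260864), 29.788270950317383) 62.73644194023221
block 2447 [-24.4  -5.  -30.9] [18.1 11.  -3.3]
pin -55 1815 X -64.7 -8.0 Y -53.3 -54.2 ztop 0.1639
pin 55 286 X -64.7 -8.1 Y 51.1 51.1 ztop 0.1611
(np.float64(-48.5), np.float64(-64.2), np.float64(0.1835), np.float64(-4.44))
```

Emit:
carry_out([
  {"claw":5,"delta_pos":[0,6,-1],"spin":-0.5},
  {"claw":5,"delta_pos":[6,4,-1],"spin":0},
  {"claw":5,"delta_pos":[5,2,0],"spin":0},
  {"claw":5,"delta_pos":[0,0,0],"spin":0},
])

```text
t: 13.33
ee_pos: [0.6361, -0.1092, 0.1859]
orientation: [-2.291, -2.145, 0.001]
force: [-0.4, 1.6, -2.9]
grip_width: 0.0086
```

```bash
python3 - <<'E'
from h import *
o=get_obs();print(railpos(o),o['force'],o['grip_width'])
E
```

```text
(np.float64(-36.3), np.float64(-49.3), np.float64(0.1859), np.float64(-3.77)) [-0.44655534  1.55966801 -2.91751376] 0.008611588542228725
```

Emit:
carry_out([
  {"claw":5,"delta_pos":[-2,0,0],"spin":0},
  {"claw":5,"delta_pos":[0,0,3],"spin":0},
  {"claw":5,"delta_pos":[0,0,3],"spin":0},
  {"claw":5,"delta_pos":[0,0,0],"spin":0},
])

```text
t: 13.67
ee_pos: [0.6362, -0.1105, 0.1788]
orientation: [-2.289, -2.147, 0.002]
force: [-0.3, -0.3, -2.9]
grip_width: 0.0086
```

```bash
python3 - <<'E'
from h import *
o,p,P=snap('wrist','w17');print(railpos(o),o['force'],o['grip_width']);held(o,p,P,'b')
E
```

```text
(np.float64(-36.1), np.float64(-50.6), np.float64(0.1788), np.float64(-3.69)) [-0.34075766 -0.25290594 -2.88880575] 0.008599937441604488
foot 4956 ((-3.1743369102478027, 0.16832813620567322), 29.517391204833984) 62.733454860460256
block 2477 [-24.1  -5.  -31.4] [18.   5.4 -3.4]
```

Emit:
carry_out([
  {"claw":5,"delta_pos":[0,0,2],"spin":0},
  {"claw":5,"delta_pos":[0,0,2],"spin":0},
  {"claw":5,"delta_pos":[0,0,0.5],"spin":0},
  {"claw":40,"delta_pos":[0,0,0],"spin":0},
  {"claw":40,"delta_pos":[0,0,0],"spin":0},
  {"claw":40,"delta_pos":[0,0,0],"spin":0},
])

```text
t: 14.22
ee_pos: [0.6372, -0.1118, 0.1761]
orientation: [-2.293, -2.147, -0.001]
force: [-0.0, -0.0, 0.4]
grip_width: 0.0401
```

Emit:
carry_out([
  {"claw":50,"delta_pos":[0,0,-20],"spin":0},
  {"claw":50,"delta_pos":[0,0,-40],"spin":0},
  {"claw":50,"delta_pos":[0,-38,-15],"spin":0},
  {"claw":50,"delta_pos":[0,-38,0],"spin":-6},
  {"claw":50,"delta_pos":[-25,-30,0],"spin":-6},
  {"claw":50,"delta_pos":[-25,-30,0],"spin":-6},
  {"claw":50,"delta_pos":[-25,-25,0],"spin":-7},
  {"claw":50,"delta_pos":[0,0,0],"spin":-7},
])

```text
t: 14.88
ee_pos: [0.4885, -0.1945, 0.2564]
orientation: [1.585, 2.704, 0.001]
force: [0.3, -1.6, -0.3]
grip_width: 0.0498
```

```bash
python3 - <<'E'
from h import *
look('b')
o=get_obs();print(yaw(o),o['ee_pos'],o['force'])
graspz((.433,-.228),'w18');print(rel([.433,-.228,.063]))
E
```

```text
top {}
 hung o 42 X -38.8 Y [33.4 70.3] z 0.1962
 hung b 39 X -38.8 Y [-70.4 -38.5] z 0.1955
 hung w 15 X -34.0 Y [-76.1 -41.5] z 0.1963
scene {'w': (433.9, -227.9, 11.2, 43.8, 26.9, 0.0925, 70)}
 hung o 34 X -32.9 Y [28.9 69.4] z 0.1948
 hung b 64 X -33.5 Y [-76.3 -38.9] z 0.1957
[119.2821922   29.28389886] [ 0.4918591  -0.18867951  0.2560283 ] [ 0.72580215  0.64656323 -0.05742858]
548 433.3580017089844 -226.06661987304688 10.606851577758789 41.126094818115234 yaw 28.916793823242188 z 0.09384680421453781 tool 29.283898864719912 move [ -3.1 -70.6 192.6] spin 0.3671050414777248
[ -5.8 -73.3 192.2]
```

Emit:
carry_out([
  {"claw":50,"delta_pos":[-2,-35,30],"spin":0},
  {"claw":50,"delta_pos":[-1,-35,30],"spin":0},
  {"claw":50,"delta_pos":[0,0,35],"spin":0},
  {"claw":50,"delta_pos":[0,0,0],"spin":0},
])

```text
t: 15.37
ee_pos: [0.4418, -0.2182, 0.1626]
orientation: [1.585, 2.696, 0.009]
force: [-0.7, 1.4, -0.4]
grip_width: 0.05
```

```bash
python3 - <<'E'
from h import *
graspz((.433,-.227),'w19');print(get_obs()['ee_pos'])
E
```

```text
994 432.4266357421875 -225.9858856201172 10.071737289428711 41.75240707397461 yaw 28.065113067626953 z 0.09385679122420285 tool 29.105384490505443 move [ -1.2 -13.2  99.4] spin 1.0402714228784902
[ 0.44320835 -0.21974364  0.16563827]
```

Emit:
carry_out([
  {"claw":50,"delta_pos":[-1,-13,0],"spin":1},
  {"claw":50,"delta_pos":[0,0,35],"spin":0},
  {"claw":50,"delta_pos":[0,0,35],"spin":0},
  {"claw":50,"delta_pos":[0,0,30],"spin":0},
  {"claw":50,"delta_pos":[0,0,0],"spin":0},
])

```text
t: 15.83
ee_pos: [0.4457, -0.2286, 0.0742]
orientation: [1.599, 2.662, 0.015]
force: [-0.2, 0.1, 0.3]
grip_width: 0.05
```

Emit:
carry_out([
  {"claw":5,"delta_pos":[0,0,0],"spin":0},
  {"claw":5,"delta_pos":[0,0,0],"spin":0},
  {"claw":5,"delta_pos":[0,0,0],"spin":0},
  {"claw":5,"delta_pos":[0,0,0],"spin":0},
  {"claw":5,"delta_pos":[0,0,0],"spin":0},
])

```text
t: 16.25
ee_pos: [0.4517, -0.2302, 0.0829]
orientation: [1.595, 2.654, 0.019]
force: [-0.0, -0.1, -2.1]
grip_width: 0.0081
```

Emit:
carry_out([
  {"claw":5,"delta_pos":[0,0,-10],"spin":0},
  {"claw":5,"delta_pos":[0,0,-30],"spin":0},
  {"claw":5,"delta_pos":[0,0,-35],"spin":6},
  {"claw":5,"delta_pos":[0,0,-35],"spin":7},
  {"claw":5,"delta_pos":[0,0,-20],"spin":7},
  {"claw":5,"delta_pos":[0,0,0],"spin":7},
  {"claw":5,"delta_pos":[0,0,0],"spin":5},
  {"claw":5,"delta_pos":[0,0,0],"spin":0},
])

```text
t: 16.92
ee_pos: [0.4446, -0.23, 0.2273]
orientation: [2.29, 2.085, 0.048]
force: [-0.2, -0.2, -2.3]
grip_width: 0.0083
```

```bash
cat >> h.py <<'E'
def heldz(o,P):
    R=Rn.from_rotvec(o['orientation']).as_matrix();T=((P-o['ee_pos'])@R*1000).reshape(-1,3)
    f=T[(abs(T[:,2]-62)<4)&(np.hypot(T[:,0],T[:,1])<42)];b=T[(abs(T[:,2]+24)<4)&(abs(T[:,1])<4)&(abs(T[:,0])<30)]
    if len(f): print('footz',len(f),cv2.minEnclosingCircle(f[:,:2].astype(np.float32)),np.median(f[:,2]))
    if len(b): print('blockz',len(b),b.min(0),b.max(0))
E
python3 - <<'E'
from h import *
o,p,P=snap('wrist','w20');print(railpos(o),o['force'],o['grip_width']);heldz(o,P);pins(P)
E
```

```text
(np.float64(-219.2), np.float64(-182.8), np.float64(0.2273), np.float64(-5.35)) [-0.15964865 -0.18969677 -2.3059907 ] 0.008310928906213202
footz 76 ((25.463287353515625, -5.342410564422607), 21.817216873168945) 65.64542495235733
pin -165 790 X -66.0 -27.2 Y -164.0 -164.7 ztop 0.1638
pin -55 337 X -66.5 -47.4 Y -57.6 -57.2 ztop 0.1638
```

```bash
sed -i 's/abs(T\[:,2\]-62)<4/abs(T[:,2]-69)<9/; s/abs(T\[:,2\]+24)<4/abs(T[:,2]+17)<10/' h.py; python3 - <<'E'
from h import *
o,p,P=snap('wrist','w20');print(railpos(o),o['force'],o['grip_width']);heldz(o,P);pins(P)
E
```

```text
(np.float64(-219.3), np.float64(-182.9), np.float64(0.227), np.float64(-5.15)) [ 0.50865516 -0.58941307 -2.21064014] 0.008236679065675635
footz 5596 ((12.865959167480469, -1.1481329202651978), 30.04237937927246) 68.06528036393331
blockz 1991 [-12.30216701  -3.99665354 -19.17141966] [29.99503412  3.99809357 -7.18652745]
pin -165 789 X -66.2 -28.8 Y -164.1 -164.7 ztop 0.1637
pin -55 342 X -66.3 -49.0 Y -57.6 -57.0 ztop 0.1639
```

```bash
python3 - <<'E'
from h import *
o,p,P=snap('wrist','w20');R=Rn.from_rotvec(o['orientation']).as_matrix();print(R.round(3))
T=((P-o['ee_pos'])@R*1000).reshape(-1,3)
f=T[(abs(T[:,2]-69)<9)&(np.hypot(T[:,0]-10,T[:,1])<42)]
c,*_=np.linalg.lstsq(np.c_[f[:,:2],np.ones(len(f))],f[:,2],rcond=None);print('foot plane',c,cv2.minEnclosingCircle(f[:,:2].astype(np.float32)))
b=T[(T[:,2]>-25)&(T[:,2]<0)&(abs(T[:,1])<3.5)&(T[:,0]>-14)&(T[:,0]<50)]
for z0 in range(-24,0,3):
    s=b[abs(b[:,2]-z0)<1.5]; 
    if len(s): print(z0,len(s),s[:,0].min().round(1),s[:,0].max().round(1))
E
```

```text
[[ 0.089  0.995  0.051]
 [ 0.996 -0.088 -0.012]
 [-0.007  0.052 -0.999]]
foot plane [-3.14809594e-02  1.14630452e-02  6.87501573e+01] ((13.087973594665527, -1.229768991470337), 30.03920555114746)
-18 1006 -10.7 30.1
-15 658 -12.0 30.1
-12 51 29.2 30.3
-9 49 29.2 30.4
-6 40 29.5 30.5
-3 45 29.6 30.7
```

View pics/w20.png

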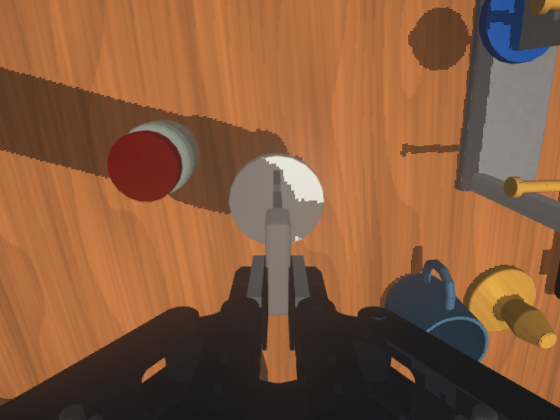

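Emit:
carry_out([
  {"claw":5,"delta_pos":[-32,0,0],"spin":-1.2},
  {"claw":5,"delta_pos":[0,38,4],"spin":0},
  {"claw":5,"delta_pos":[0,38,4],"spin":0},
  {"claw":5,"delta_pos":[0,38,4],"spin":0},
  {"claw":5,"delta_pos":[0,38,4],"spin":0},
  {"claw":5,"delta_pos":[0,26,3],"spin":0},
  {"claw":5,"delta_pos":[0,0,0],"spin":0},
])

```text
t: 17.65
ee_pos: [0.6243, -0.2708, 0.2093]
orientation: [2.25, 2.144, 0.046]
force: [-1.5, 1.3, -1.9]
grip_width: 0.0079
```

```bash
cat >> h.py <<'E'
def hw(tag):
    o,p,P=snap('wrist',tag);print(railpos(o),o['force'],o['grip_width']);R=Rn.from_rotvec(o['orientation']).as_matrix();print(R[2].round(3))
    T=((P-o['ee_pos'])@R*1000).reshape(-1,3)
    f=T[(abs(T[:,2]-69)<9)&(np.hypot(T[:,0]-10,T[:,1])<42)]
    c,*_=np.linalg.lstsq(np.c_[f[:,:2],np.ones(len(f))],f[:,2],rcond=None);print('plane',c,cv2.minEnclosingCircle(f[:,:2].astype(np.float32)))
    b=T[(T[:,2]>-25)&(T[:,2]<-13)&(abs(T[:,1])<3.5)&(T[:,0]>-14)&(T[:,0]<35)];print(np.percentile(b[:,0],[.5,99.5]));pins(P)
E
python3 -c "
from h import *
hw('w21')"
```

```text
(np.float64(-37.2), np.float64(-211.3), np.float64(0.2093), np.float64(-2.74)) [-1.52713874  1.32511051 -1.9154596 ] 0.00793018842604618
[-0.001  0.045 -0.999]
plane [-4.26333313e-02 -1.97665654e-03  6.87972135e+01] ((14.4881591796875, 4.557171821594238), 35.71626281738281)
[-11.50447266  29.88077326]
pin -165 1598 X -64.6 -8.0 Y -164.5 -170.0 ztop 0.1639
```

Emit:
carry_out([
  {"claw":5,"delta_pos":[0,0,9],"spin":1},
  {"claw":5,"delta_pos":[0,0,8],"spin":0},
  {"claw":5,"delta_pos":[0,0,0],"spin":0},
])

```text
t: 17.95
ee_pos: [0.6197, -0.2717, 0.1888]
orientation: [2.275, 2.127, 0.038]
force: [0.4, -0.8, -2.6]
grip_width: 0.0086
```

```bash
python3 -c "
from h import *
hw('w22')"
```

```text
(np.float64(-41.7), np.float64(-212.5), np.float64(0.1888), np.float64(-3.84)) [ 0.35333126 -0.84789386 -2.63244066] 0.008595852947902353
[-0.001  0.037 -0.999]
plane [-4.52925101e-02  1.41215055e-02  6.89531168e+01] ((11.344244003295898, 5.531771659851074), 36.672027587890625)
[-11.48251853  29.90434532]
pin -165 2002 X -64.8 -8.0 Y -164.3 -164.8 ztop 0.1638
```

Slide most of the way, raised 3 mm.

Emit:
carry_out([
  {"claw":5,"delta_pos":[6,3,-2],"spin":0},
  {"claw":5,"delta_pos":[7,2,-1],"spin":0},
  {"claw":5,"delta_pos":[7,1,0],"spin":0},
  {"claw":5,"delta_pos":[4,1,0],"spin":0},
  {"claw":5,"delta_pos":[0,0,0],"spin":0},
])

```text
t: 18.42
ee_pos: [0.624, -0.2526, 0.1937]
orientation: [2.277, 2.116, 0.029]
force: [1.2, -0.1, -8.7]
grip_width: 0.0084
```

```bash
python3 -c "
from h import *
hw('w23')"
```

```text
(np.float64(-38.7), np.float64(-193.2), np.float64(0.1937), np.float64(-4.2)) [ 1.15583603 -0.12828985 -8.7100244 ] 0.008388909232991418
[-0.008  0.037 -0.999]
plane [-1.57795605e-02  1.02663979e-02  6.89525534e+01] ((10.147780418395996, 6.387330055236816), 36.306217193603516)
[-12.06904748  29.73703273]
pin -165 1790 X -64.7 -8.0 Y -163.6 -164.5 ztop 0.1637
```

Emit:
carry_out([
  {"claw":5,"delta_pos":[0,0,2.5],"spin":-0.3},
  {"claw":5,"delta_pos":[5,0,0],"spin":0},
  {"claw":5,"delta_pos":[5,0,0],"spin":0},
  {"claw":5,"delta_pos":[3,0,0],"spin":0},
  {"claw":5,"delta_pos":[0,0,0],"spin":0},
])

```text
t: 18.88
ee_pos: [0.6271, -0.2344, 0.1934]
orientation: [2.269, 2.127, 0.041]
force: [0.3, 0.3, -2.3]
grip_width: 0.0084
```

```bash
python3 -c "
from h import *
hw('w24')"
```

```text
(np.float64(-36.8), np.float64(-174.8), np.float64(0.1934), np.float64(-3.71)) [ 0.32016265  0.31982805 -2.28899604] 0.008382046087712631
[-0.002  0.041 -0.999]
plane [-1.72528842e-02  6.02966516e-03  6.87271557e+01] ((11.757259368896484, -0.8685934543609619), 30.06143569946289)
[-12.09782872  29.70563339]
pin -165 1353 X -64.5 -8.0 Y -163.5 -164.5 ztop 0.1638
pin -55 715 X -64.5 -8.0 Y -58.3 -58.1 ztop 0.163
```

Emit:
carry_out([
  {"claw":5,"delta_pos":[-0.4,0,3],"spin":0},
  {"claw":5,"delta_pos":[0,0,3],"spin":0},
  {"claw":5,"delta_pos":[0,0,2],"spin":0},
  {"claw":5,"delta_pos":[0,0,0],"spin":0},
])

```text
t: 19.27
ee_pos: [0.6278, -0.2349, 0.1853]
orientation: [2.268, 2.127, 0.042]
force: [0.0, -0.4, -1.0]
grip_width: 0.0081
```

```bash
python3 -c "
from h import *
hw('w25')"
```

```text
(np.float64(-36.1), np.float64(-175.3), np.float64(0.1853), np.float64(-3.68)) [ 0.00876934 -0.38964491 -1.0194423 ] 0.008100793853837683
[-0.002  0.042 -0.999]
plane [-1.56051700e-02  5.84865276e-03  6.86937180e+01] ((11.773646354675293, -0.8836948275566101), 30.052114486694336)
[-12.09702301  29.65226104]
pin -165 1473 X -64.8 -8.1 Y -163.3 -164.2 ztop 0.1638
pin -55 136 X -64.4 -8.1 Y -58.8 -58.9 ztop 0.1605
```

Emit:
carry_out([
  {"claw":5,"delta_pos":[0,0,2],"spin":0},
  {"claw":5,"delta_pos":[0,0,2],"spin":0},
  {"claw":5,"delta_pos":[0,0,1],"spin":0},
  {"claw":40,"delta_pos":[0,0,0],"spin":0},
  {"claw":40,"delta_pos":[0,0,0],"spin":0},
  {"claw":40,"delta_pos":[0,0,0],"spin":0},
])

```text
t: 19.82
ee_pos: [0.6286, -0.2364, 0.1813]
orientation: [2.268, 2.124, 0.043]
force: [0.3, 0.4, -0.5]
grip_width: 0.0399
```

Emit:
carry_out([
  {"claw":50,"delta_pos":[0,0,-20],"spin":0},
  {"claw":50,"delta_pos":[0,0,-40],"spin":0},
  {"claw":50,"delta_pos":[0,-38,-20],"spin":0},
  {"claw":50,"delta_pos":[0,-38,0],"spin":0},
  {"claw":50,"delta_pos":[0,-38,0],"spin":0},
  {"claw":50,"delta_pos":[0,0,0],"spin":0},
])

```text
t: 20.32
ee_pos: [0.5111, -0.23, 0.2581]
orientation: [2.266, 2.123, 0.04]
force: [-0.8, -2.4, 0.0]
grip_width: 0.0497
```

```bash
cat >> h.py <<'E'
def tester(P,p,pr=1):
    """pose of the tester from panel points; knob/button/mark positions"""
    Q=P.reshape(-1,3);s=Q[(abs(Q[:,2]-.06)<.004)&(np.hypot(Q[:,0]-.515,Q[:,1]-.3)<.18)]
    r=cv2.minAreaRect(s[:,:2].astype(np.float32)*1000);return r,len(s)
E
python3 - <<'E'
from h import *
look('c')
o=get_obs();print(o['ee_pos'],yaw(o))
for n in('top','scene'):
    o,p,P=snap(n,'c2'+n);print(tester(P,p));h=cv2.cvtColor(p,cv2.COLOR_RGB2HSV)
    m=(cv2.inRange(h,(50,120,60),(75,255,255))>0)&(np.hypot(P[...,0]-.54,P[...,1]-.38)<.1);print('green',m.sum(),np.median(P[m],0))
im=cv2.imread('pics/cscene.png');cv2.imwrite('pics/cc.png',cv2.resize(im[130:330,230:430],None,fx=3,fy=3,interpolation=cv2.INTER_CUBIC))
E
```

```text
top {}
 hung o 38 X -38.4 Y [33.4 70.4] z 0.1972
 hung b 37 X -39.0 Y [-70.3 -38.7] z 0.196
 hung w 70 X -35.9 Y [-185.4  -52.8] z 0.1967
scene {}
 hung o 30 X -33.7 Y [28.9 69.2] z 0.194
 hung b 65 X -34.0 Y [-77.  -38.2] z 0.1956
 hung w 92 X -33.0 Y [-188.8  -65.6] z 0.1957
[ 0.51732417 -0.22790759  0.25896118] [86.52967099 -3.44726793]
(((531.1865234375, 323.3197937011719), (235.0487060546875, 170.48947143554688), 77.0159683227539), 2653)
green 62 [0.54638525 0.39007982 0.08011789]
(((531.66748046875, 323.961181640625), (241.71026611328125, 175.3566131591797), 76.90130615234375), 1784)
green 53 [0.54888085 0.38533608 0.07893832]
```

View pics/cc.png

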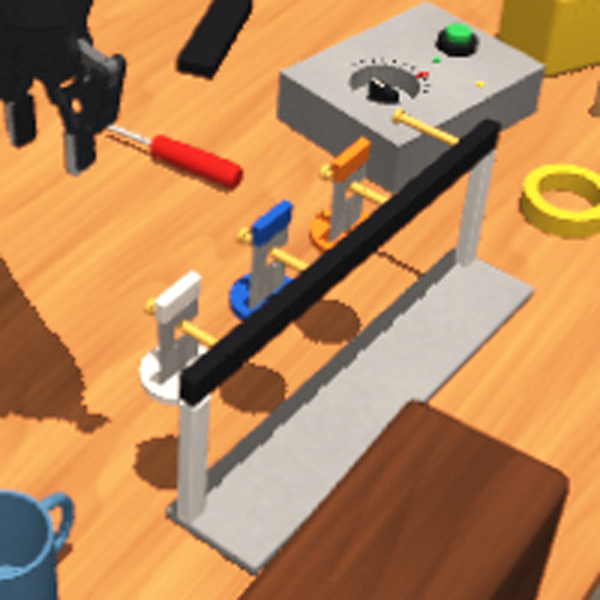

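Emit:
carry_out([
  {"claw":40,"delta_pos":[39,-2,0],"spin":0},
  {"claw":40,"delta_pos":[39,-2,0],"spin":0},
  {"claw":40,"delta_pos":[39,-2,0],"spin":0},
  {"claw":40,"delta_pos":[39,-2,0],"spin":0},
  {"claw":40,"delta_pos":[39,-2,0],"spin":0},
  {"claw":40,"delta_pos":[39,-2,0],"spin":0},
  {"claw":40,"delta_pos":[39,-2,0],"spin":0},
  {"claw":40,"delta_pos":[39,-2,0],"spin":0},
])

```text
t: 21.18
ee_pos: [0.5325, 0.0864, 0.2504]
orientation: [2.267, 2.091, 0.016]
force: [0.8, 0.1, 0.6]
grip_width: 0.0396
```

Emit:
carry_out([
  {"claw":40,"delta_pos":[39,-2,0],"spin":0},
  {"claw":40,"delta_pos":[39,-2,0],"spin":0},
  {"claw":40,"delta_pos":[39,-2,0],"spin":0},
  {"claw":40,"delta_pos":[39,-2,0],"spin":0},
  {"claw":40,"delta_pos":[39,-2,0],"spin":0},
  {"claw":40,"delta_pos":[0,0,10],"spin":-7},
  {"claw":40,"delta_pos":[0,0,10],"spin":-7},
  {"claw":40,"delta_pos":[0,0,10],"spin":-7},
])

```text
t: 21.85
ee_pos: [0.5418, 0.3136, 0.2028]
orientation: [1.823, 2.485, -0.011]
force: [-0.1, -0.3, -0.9]
grip_width: 0.0397
```

Emit:
carry_out([
  {"claw":24,"delta_pos":[0,0,10],"spin":-7},
  {"claw":24,"delta_pos":[0,0,10],"spin":-7},
  {"claw":24,"delta_pos":[0,0,10],"spin":-7},
  {"claw":24,"delta_pos":[0,0,0],"spin":-7},
  {"claw":24,"delta_pos":[0,0,0],"spin":-7},
  {"claw":24,"delta_pos":[0,0,0],"spin":-7},
  {"claw":24,"delta_pos":[0,0,0],"spin":-7},
  {"claw":24,"delta_pos":[0,0,0],"spin":-7},
])

```text
t: 22.52
ee_pos: [0.5451, 0.3213, 0.1517]
orientation: [0.418, 3.078, -0.084]
force: [-0.1, 0.5, 0.6]
grip_width: 0.0239
```

```bash
cat >> h.py <<'E'
Kc=np.array([.5212,.2797])
def knob(tag):
    o,p,P=snap('wrist',tag);h=cv2.cvtColor(p,cv2.COLOR_RGB2HSV).astype(int);print(o['ee_pos'],yaw(o)[1],o['grip_width'])
    D=P[...,:2]-Kc;r=np.hypot(D[...,0],D[...,1]);z=P[...,2]
    m=((h[...,0]<8)|(h[...,0]>172))&(h[...,1]>120)&(r<.06)&(r>.03)&(abs(z-.06)<.01)
    if m.sum(): 
        c=np.median(P[m],0);print('red',m.sum(),c,'r',np.hypot(*(c[:2]-Kc)),'angle',np.degrees(np.arctan2(*(c[:2]-Kc)[::-1])))
    b=(z>.050)&(z<.0575)&(r<.024)
    if b.sum()>10:
        R=cv2.minAreaRect(P[b][:,:2].astype(np.float32)*1000);print('bar',b.sum(),R,'z',np.median(z[b]))
    rim=(z<.05)&(z>.03)&(r<.045)
    if rim.sum(): print('well',cv2.minEnclosingCircle(P[rim][:,:2].astype(np.float32)*1000))
    print('kc',rel([Kc[0],Kc[1],.040],o))
    g=(h[...,0]>50)&(h[...,0]<75)&(h[...,1]>120)&(z>.066)
    if g.sum(): print('green',g.sum(),np.median(P[g],0),cv2.minEnclosingCircle(P[g][:,:2].astype(np.float32)*1000))
    return o,p,P
E
python3 -c "
from h import *
knob('w26')"
```

```text
[0.54505495 0.32132233 0.15171673] 74.46149963507834 0.02391460240717629
red 110 [0.54524239 0.31741748 0.06160063] r 0.044728567109704354 angle 57.48518522458809
bar 810 ((520.6590576171875, 280.32489013671875), (12.475191116333008, 34.020870208740234), 76.11996459960938) z 0.05490255136138396
well ((521.86376953125, 279.64093017578125), 36.42594909667969)
kc [ 16.5 -41.  113.3]
green 1315 [0.54543041 0.39097025 0.08093108] ((548.427001953125, 391.8628845214844), 15.666482925415039)
```

View pics/w26.png

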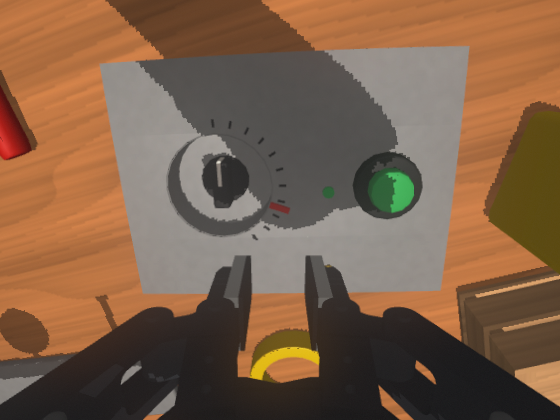

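Emit:
carry_out([
  {"claw":24,"delta_pos":[16,-40,0],"spin":-2},
  {"claw":24,"delta_pos":[0,0,35],"spin":0},
  {"claw":24,"delta_pos":[0,0,30],"spin":0},
  {"claw":24,"delta_pos":[0,0,0],"spin":0},
])

```text
t: 22.9
ee_pos: [0.5235, 0.286, 0.0841]
orientation: [0.365, 3.086, -0.084]
force: [-0.9, 0.0, -2.0]
grip_width: 0.024
```

```bash
cat >> h.py <<'E'
def tip(X,o=None):
    return rel(X,o)-[0,0,-4]
E
python3 -c "
from h import *
o,p,P=knob('w27');print(Rn.from_rotvec(o['orientation']).as_matrix()[2]);print('tip',tip([.5209,.2800,.043],o))"
```

```text
[0.52345995 0.28600497 0.08408538] 76.43663505899993 0.023990506847218613
red 192 [0.54567343 0.31808706 0.06156075] r 0.04552488371936389 angle 57.48070042919712
bar 1372 ((520.5352172851562, 280.5147399902344), (11.943748474121094, 34.51966094970703), 75.84284973144531) z 0.0549869834862754
well ((521.8322143554688, 280.064453125), 36.78825378417969)
kc [ 2.5 -4.5 44.3]
green 3009 [0.54368891 0.38825063 0.08063019] ((550.2446899414062, 390.7236022949219), 17.916290283203125)
[-0.03934163 -0.04990602 -0.99797877]
tip [ 2.7 -4.4 45.3]
```

Emit:
carry_out([
  {"claw":24,"delta_pos":[2.6,-4.4,0],"spin":0},
  {"claw":24,"delta_pos":[0,0,20],"spin":0},
  {"claw":24,"delta_pos":[0,0,15],"spin":0},
  {"claw":24,"delta_pos":[0,0,6],"spin":0},
  {"claw":24,"delta_pos":[0,0,0],"spin":0},
])

```text
t: 23.37
ee_pos: [0.5273, 0.2854, 0.0498]
orientation: [0.369, 3.078, -0.076]
force: [-0.7, -1.1, -0.8]
grip_width: 0.0239
```

```bash
python3 -c "
from h import *
o=get_obs();print(o['ee_pos'],yaw(o),o['force'],'tip',tip([.5208,.2802,.043],o))"
```

```text
[0.52727061 0.2853792  0.0497831 ] [166.37996178  76.26411313] [-0.65037122 -1.10449887 -0.75934438] tip [ 5.4 -6.3 10.8]
```

Emit:
carry_out([
  {"claw":24,"delta_pos":[4,-5,-1],"spin":0},
  {"claw":24,"delta_pos":[2,-2,0],"spin":0},
  {"claw":24,"delta_pos":[0,0,0],"spin":0},
])

```text
t: 23.62
ee_pos: [0.5209, 0.2816, 0.0538]
orientation: [0.37, 3.075, -0.071]
force: [0.0, 0.0, 0.3]
grip_width: 0.024
```

```bash
python3 -c "
from h import *
o=get_obs();print(o['ee_pos'],yaw(o),o['force'],'tip',tip([.5208,.2802,.043],o))"
```

```text
[0.52094376 0.28155364 0.05376857] [166.34897897  76.23611091] [0.03257227 0.04592117 0.34227524] tip [ 0.3 -0.9 14.8]
```

Emit:
carry_out([
  {"claw":24,"delta_pos":[1,-1,7],"spin":0},
  {"claw":24,"delta_pos":[1,-1,7],"spin":0},
  {"claw":24,"delta_pos":[0.5,-0.5,0],"spin":0},
])

```text
t: 23.87
ee_pos: [0.5195, 0.2806, 0.0415]
orientation: [0.369, 3.072, -0.064]
force: [-1.4, 0.6, -1.3]
grip_width: 0.0242
```

```bash
python3 -c "
from h import *
o=get_obs();print(o['ee_pos'],yaw(o),o['force'],'tip',tip([.5208,.2802,.043],o))"
```

```text
[0.51951659 0.280585   0.0414844 ] [166.36870146  76.26348045] [-1.39508369  0.63711649 -1.2940314 ] tip [-1.4 -0.1  2.6]
```

Well placed. Close gently and check.

Emit:
carry_out([
  {"claw":8,"delta_pos":[-1,0,1],"spin":0},
  {"claw":8,"delta_pos":[0,0,0],"spin":0},
  {"claw":8,"delta_pos":[0,0,0],"spin":0},
  {"claw":8,"delta_pos":[0,0,0],"spin":0},
], newtons=25)

```text
t: 24.2
ee_pos: [0.5204, 0.2808, 0.0404]
orientation: [0.368, 3.072, -0.063]
force: [-1.7, -0.2, 0.6]
grip_width: 0.0112
```

```bash
python3 -c "
from h import *
o=get_obs();print(o['ee_pos'],yaw(o),o['force'],o['grip_width'],'tip',tip([.5208,.2802,.043],o),o['joint_pos'])"
```

```text
[0.52035065 0.28081941 0.040448  ] [166.37224935  76.27014113] [-1.66887249 -0.21163755  0.59764626] 0.01121823517442695 tip [-0.7 -0.6  1.5] [-0.85080468  0.3606409   0.32339147  1.82535725 -0.0628192   0.96191022
  0.82012753]
```

Emit:
carry_out([
  {"claw":8,"delta_pos":[0,0,0],"spin":7},
  {"claw":8,"delta_pos":[0,0,0],"spin":7},
  {"claw":8,"delta_pos":[0,0,0],"spin":7},
  {"claw":8,"delta_pos":[0,0,0],"spin":7},
  {"claw":8,"delta_pos":[0,0,0],"spin":7},
  {"claw":8,"delta_pos":[0,0,0],"spin":7},
])

```text
t: 24.7
ee_pos: [0.5208, 0.2815, 0.0404]
orientation: [1.464, 2.713, -0.03]
force: [1.0, -0.7, 0.8]
grip_width: 0.0115
```

```bash
python3 -c "
from h import *
o=get_obs();print(o['ee_pos'],yaw(o),o['force'],o['ft_torque'],o['grip_width'],'tip',tip([.5208,.2802,.043],o),Rn.from_rotvec(o['orientation']).as_matrix()[2])"
```

```text
[0.52076965 0.28149028 0.04039716] [123.26910535  33.30611023] [ 0.98387109 -0.65846735  0.84637757] [0.09072299 0.23832304 0.09997526] 0.01145420895431759 tip [-1.3 -0.7  1.5] [-0.06051706  0.01065215 -0.99811032]
```

Works well. 33.3 → −33 remaining, i.e. 66°.

Emit:
carry_out([
  {"claw":8,"delta_pos":[0,0,0],"spin":7},
  {"claw":8,"delta_pos":[0,0,0],"spin":7},
  {"claw":8,"delta_pos":[0,0,0],"spin":7},
  {"claw":8,"delta_pos":[0,0,0],"spin":7},
  {"claw":8,"delta_pos":[0,0,0],"spin":7},
  {"claw":8,"delta_pos":[0,0,0],"spin":7},
  {"claw":8,"delta_pos":[0,0,0],"spin":7},
  {"claw":8,"delta_pos":[0,0,0],"spin":0},
])

```text
t: 25.37
ee_pos: [0.5219, 0.2817, 0.0404]
orientation: [2.475, 1.83, 0.012]
force: [0.2, 0.2, -0.1]
grip_width: 0.0111
```

Emit:
carry_out([
  {"claw":8,"delta_pos":[0,0,0],"spin":6},
  {"claw":8,"delta_pos":[0,0,0],"spin":6},
  {"claw":8,"delta_pos":[0,0,0],"spin":2},
  {"claw":8,"delta_pos":[0,0,0],"spin":0},
])

```text
t: 25.7
ee_pos: [0.5222, 0.2816, 0.0404]
orientation: [2.678, 1.519, 0.023]
force: [2.0, -0.3, 0.3]
grip_width: 0.0117
```

```bash
python3 -c "
from h import *
o=get_obs();print(o['ee_pos'],yaw(o),o['force'],o['ft_torque'],o['grip_width'],'tip',tip([.5208,.2802,.043],o))"
```

```text
[0.52220329 0.28161226 0.0403694 ] [ 59.08619394 -30.84991409] [ 2.00844523 -0.26045456  0.26355599] [ 0.08384058  0.36931996 -0.0088698 ] 0.01166129623058756 tip [-2.  -0.3  1.4]
```

Emit:
carry_out([
  {"claw":8,"delta_pos":[0,0,0],"spin":2},
  {"claw":8,"delta_pos":[0,0,0],"spin":0},
  {"claw":22,"delta_pos":[0,0,0],"spin":0},
  {"claw":22,"delta_pos":[0,0,0],"spin":0},
  {"claw":22,"delta_pos":[0,0,0],"spin":0},
])

```text
t: 26.12
ee_pos: [0.5223, 0.2814, 0.0402]
orientation: [2.694, 1.49, 0.024]
force: [-0.0, 0.5, 0.0]
grip_width: 0.0217
```

Emit:
carry_out([
  {"claw":22,"delta_pos":[0,0,-8],"spin":0},
  {"claw":22,"delta_pos":[0,0,-15],"spin":0},
  {"claw":22,"delta_pos":[0,0,-35],"spin":0},
  {"claw":22,"delta_pos":[0,0,-35],"spin":0},
  {"claw":22,"delta_pos":[0,0,0],"spin":0},
])

```text
t: 26.53
ee_pos: [0.5166, 0.2841, 0.1358]
orientation: [2.689, 1.494, 0.014]
force: [2.1, 0.6, 0.0]
grip_width: 0.022
```

```bash
python3 -c "
from h import *
o,p,P=knob('w28')
print(yaw(o)); uv=proj('wrist',[.521,.280,.057],o)[0].astype(int);print(uv)
x,y=uv;c=p[max(0,y-110):y+110,max(0,x-110):x+110,::-1];cv2.imwrite('pics/w28c.png',cv2.resize(c,None,fx=2.7,fy=2.7,interpolation=cv2.INTER_CUBIC))"
```

```text
[0.51657801 0.28407173 0.13578329] -31.86750925102659 0.02198768132620648
red 141 [0.54553601 0.31707911 0.06161334] r 0.044603125016611817 angle 56.93349695928041
bar 872 ((521.794677734375, 281.3198547363281), (34.744205474853516, 11.716559410095215), 57.77565383911133) z 0.0550071758368287
well ((521.0244750976562, 280.1085510253906), 36.72543716430664)
kc [ 1.   0.3 96. ]
green 2377 [0.54721032 0.39033905 0.08096278] ((547.2835083007812, 390.76434326171875), 13.919455528259277)
[ 58.0488317  -31.86750925]
[278 215]
```

View pics/w28c.png

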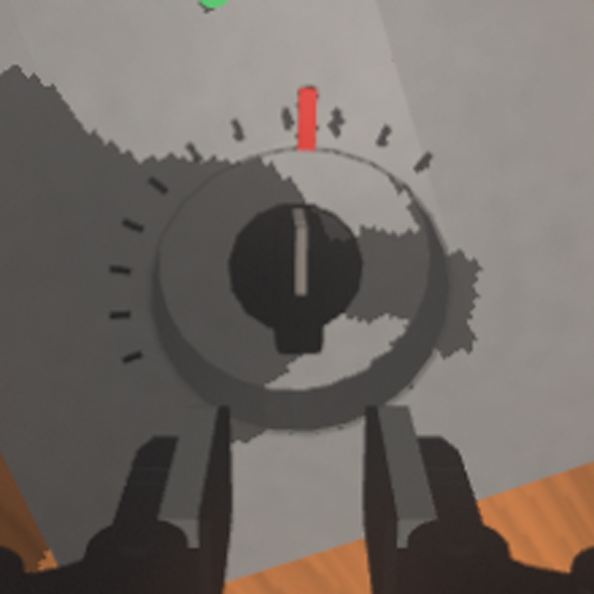

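```bash
python3 -c "
from h import *
o,p,P=snap('wrist','w29');B=np.array([.5465,.390]);r=np.hypot(P[...,0]-B[0],P[...,1]-B[1])
for a,b in((0,.006),(.006,.012),(.013,.015),(.016,.018),(.018,.02),(.02,.023),(.025,.03)):
    z=P[...,2][(r>a)&(r<b)];print(a,len(z),np.percentile(z,[5,50,95]))
print(o['ee_pos'],tip([.5465,.390,.095],o))"
```

```text
0 496 [0.08010754 0.08125631 0.08227521]
0.006 1474 [0.07995318 0.08111922 0.08234649]
0.013 557 [0.07032403 0.07216114 0.08064592]
0.016 734 [0.07003894 0.0711051  0.07227587]
0.018 739 [0.06999059 0.07111666 0.07224792]
0.02 939 [0.05846724 0.0697963  0.07172355]
0.025 2131 [0.05801137 0.05920014 0.06040894]
[0.51549566 0.28343724 0.13336075] [107.8 -32.2  37.7]
```

Emit:
carry_out([
  {"claw":0,"delta_pos":[36,-11,0],"spin":0},
  {"claw":0,"delta_pos":[36,-11,0],"spin":0},
  {"claw":0,"delta_pos":[36,-10,0],"spin":0},
  {"claw":0,"delta_pos":[0,0,15],"spin":0},
  {"claw":0,"delta_pos":[0,0,12],"spin":0},
  {"claw":0,"delta_pos":[0,0,0],"spin":0},
])

```text
t: 27.13
ee_pos: [0.5426, 0.3901, 0.0911]
orientation: [2.69, 1.493, -0.01]
force: [-0.9, -1.2, -1.6]
grip_width: -0.0002
```

```bash
python3 -c "
from h import *
o=get_obs();print(o['ee_pos'],o['force'],o['grip_width'],tip([.5465,.390,.080],o))"
```

```text
[0.54264132 0.39011059 0.0911366 ] [-0.87208473 -1.23354863 -1.60101967] -0.00015290375011078712 [ 2.4  2.7 15.2]
```

Emit:
carry_out([
  {"claw":0,"delta_pos":[2,3,6],"spin":0},
  {"claw":0,"delta_pos":[0,0,5],"spin":0},
  {"claw":0,"delta_pos":[0,0,4],"spin":0},
  {"claw":0,"delta_pos":[0,0,3],"spin":0},
  {"claw":0,"delta_pos":[0,0,2],"spin":0},
])

```text
t: 27.55
ee_pos: [0.5464, 0.388, 0.0747]
orientation: [2.697, 1.492, -0.01]
force: [-4.0, 0.2, 7.0]
grip_width: 0.0001
```

```bash
python3 -c "
from h import *
o=get_obs();print(o['ee_pos'],o['force'],tip([.5465,.390,.080],o))"
```

```text
[0.54636775 0.3880365  0.07468807] [-4.0136932   0.19169586  6.96750916] [ 1.5 -0.7 -1.4]
```

Emit:
carry_out([
  {"claw":0,"delta_pos":[0,0,2.5],"spin":0},
  {"claw":0,"delta_pos":[0,0,2.5],"spin":0},
])

```text
t: 27.72
ee_pos: [0.5464, 0.3881, 0.0746]
orientation: [2.702, 1.492, -0.008]
force: [-4.8, -0.6, 9.7]
grip_width: -0.0003
```

Emit:
carry_out([
  {"claw":0,"delta_pos":[0,0,2.5],"spin":0},
  {"claw":0,"delta_pos":[0,0,2.5],"spin":0},
])

```text
t: 27.88
ee_pos: [0.5463, 0.3881, 0.0745]
orientation: [2.707, 1.493, -0.005]
force: [-3.2, -1.4, 9.7]
grip_width: -0.0001
```

Emit:
carry_out([
  {"claw":0,"delta_pos":[0,0,4],"spin":0},
  {"claw":0,"delta_pos":[0,0,4],"spin":0},
  {"claw":0,"delta_pos":[0,0,4],"spin":0},
])

```text
t: 28.13
ee_pos: [0.5464, 0.3881, 0.0743]
orientation: [2.716, 1.495, -0.002]
force: [-6.8, -2.5, 17.6]
grip_width: -0.0
```

```bash
python3 - <<'E'
from h import *
B=np.array([.5465,.390])
o,p,P=snap('wrist','w30');h=cv2.cvtColor(p,cv2.COLOR_RGB2HSV)
m=(cv2.inRange(h,(50,100,30),(75,255,255))>0)&(np.hypot(P[...,0]-B[0],P[...,1]-B[1])<.02);q=P[m]
print(o['ee_pos'],o['force'],m.sum(),np.percentile(q[:,2],[5,50,90,99]) if m.sum() else 0)
E
```

```text
[0.5463879  0.38813061 0.07433248] [-6.7908576  -2.47655437 17.57698565] 1050 [0.07220737 0.07456968 0.07556337 0.0818138 ]
```

Emit:
carry_out([
  {"claw":0,"delta_pos":[0,0,-20],"spin":0},
  {"claw":22,"delta_pos":[0,0,-20],"spin":0},
  {"claw":22,"delta_pos":[-36,11,0],"spin":0},
  {"claw":22,"delta_pos":[-36,11,0],"spin":0},
  {"claw":22,"delta_pos":[-36,10,0],"spin":0},
  {"claw":22,"delta_pos":[0,0,0],"spin":0},
])

```text
t: 28.68
ee_pos: [0.5149, 0.2746, 0.1222]
orientation: [2.72, 1.493, 0.005]
force: [0.6, -1.1, -0.3]
grip_width: 0.0219
```

```bash
python3 -c "
from h import *
o,p,P=knob('w31');print(yaw(o),'tip',tip([.5210,.2804,.043],o),Rn.from_rotvec(o['orientation']).as_matrix()[2])"
```

```text
[0.51489869 0.27460186 0.12224192] -32.44102764731023 0.02185428011270168
red 168 [0.54588678 0.31753774 0.06167478] r 0.04517888165081726 angle 56.878043229303785
bar 991 ((521.925537109375, 281.26226806640625), (34.341552734375, 11.525020599365234), 57.0518798828125) z 0.055020030289168395
well ((521.1170043945312, 280.302734375), 36.70106506347656)
kc [ 9.  -0.4 82.1]
green 2076 [0.54512442 0.38647757 0.08095732] ((546.5033569335938, 389.38580322265625), 14.061441421508789)
[ 57.52616841 -32.44102765] tip [ 9.4 -0.8 83.1] [-0.01600539  0.03574405 -0.9992328 ]
```

Emit:
carry_out([
  {"claw":22,"delta_pos":[9.5,-0.5,0],"spin":0.4},
  {"claw":22,"delta_pos":[0,0,30],"spin":0},
  {"claw":22,"delta_pos":[0,0,30],"spin":0},
  {"claw":22,"delta_pos":[0,0,0],"spin":0},
])

```text
t: 29.07
ee_pos: [0.5252, 0.2902, 0.0645]
orientation: [2.73, 1.488, 0.025]
force: [-0.5, -0.1, -0.8]
grip_width: 0.0219
```

```bash
python3 -c "
from h import *
o=get_obs();print(o['ee_pos'],yaw(o),o['force'],'tip',tip([.5213,.2806,.043],o))"
```

```text
[0.52516111 0.29022869 0.06453562] [ 57.18114991 -32.81699812] [-0.49419559 -0.13582677 -0.78554661] tip [-10.2   1.2  25.6]
```

Emit:
carry_out([
  {"claw":22,"delta_pos":[-10,1,0],"spin":0},
  {"claw":22,"delta_pos":[0,0,12],"spin":0},
  {"claw":22,"delta_pos":[0,0,0],"spin":0},
])

```text
t: 29.32
ee_pos: [0.5218, 0.2829, 0.0528]
orientation: [2.728, 1.491, 0.026]
force: [-1.4, -0.2, -0.5]
grip_width: 0.0222
```

```bash
python3 -c "
from h import *
o=get_obs();print(o['ee_pos'],yaw(o),o['force'],'tip',tip([.5213,.2806,.043],o))"
```

```text
[0.52177261 0.28292156 0.05280623] [ 57.31040034 -32.68730949] [-1.40414844 -0.17749034 -0.47592797] tip [-2.2  0.5 13.8]
```

Emit:
carry_out([
  {"claw":22,"delta_pos":[-3,0.5,6],"spin":0},
  {"claw":22,"delta_pos":[-1,0,6],"spin":0},
  {"claw":8,"delta_pos":[0,0,0],"spin":0},
  {"claw":8,"delta_pos":[0,0,0],"spin":0},
  {"claw":8,"delta_pos":[0,0,0],"spin":0},
])

```text
t: 29.73
ee_pos: [0.5213, 0.2803, 0.042]
orientation: [2.729, 1.492, 0.031]
force: [-0.0, -0.6, -2.8]
grip_width: 0.0114
```

```bash
python3 -c "
from h import *
o=get_obs();print(o['ee_pos'],yaw(o),o['force'],o['grip_width'],'tip',tip([.5213,.2806,.043],o))"
```

```text
[0.52129351 0.28027134 0.04199545] [ 57.3343118  -32.67110611] [-0.02238181 -0.56707198 -2.77855534] 0.011390355343660277 tip [ 0.3 -0.1  3. ]
```

Gripped. Turn back about 109°, ending gently at the stop.

Emit:
carry_out([
  {"claw":8,"delta_pos":[0,0,0],"spin":-7},
  {"claw":8,"delta_pos":[0,0,0],"spin":-7},
  {"claw":8,"delta_pos":[0,0,0],"spin":-7},
  {"claw":8,"delta_pos":[0,0,0],"spin":-7},
  {"claw":8,"delta_pos":[0,0,0],"spin":-7},
  {"claw":8,"delta_pos":[0,0,0],"spin":-7},
  {"claw":8,"delta_pos":[0,0,0],"spin":-7},
  {"claw":8,"delta_pos":[0,0,0],"spin":-7},
])

```text
t: 30.4
ee_pos: [0.5218, 0.2802, 0.042]
orientation: [1.675, 2.613, 0.006]
force: [0.6, 0.5, -3.8]
grip_width: 0.011
```

Emit:
carry_out([
  {"claw":8,"delta_pos":[0,0,0],"spin":-7},
  {"claw":8,"delta_pos":[0,0,0],"spin":-7},
  {"claw":8,"delta_pos":[0,0,0],"spin":-7},
  {"claw":8,"delta_pos":[0,0,0],"spin":-7},
  {"claw":8,"delta_pos":[0,0,0],"spin":-7},
  {"claw":8,"delta_pos":[0,0,0],"spin":-5},
  {"claw":8,"delta_pos":[0,0,0],"spin":0},
])

```text
t: 30.98
ee_pos: [0.5221, 0.2805, 0.042]
orientation: [0.648, 3.036, -0.011]
force: [-0.5, 0.1, -0.8]
grip_width: 0.011
```

```bash
python3 -c "
from h import *
o=get_obs();print(o['ee_pos'],yaw(o),o['force'],o['ft_torque'],o['grip_width'],'tip',tip([.5213,.2806,.043],o))"
```

```text
[0.52208904 0.28053179 0.04204162] [155.8980273   65.89923943] [-0.45912138  0.0824984  -0.81941226] [0.23256492 0.26204458 0.00595275] 0.010962568381201344 tip [ 0.7 -0.3  3. ]
```

Emit:
carry_out([
  {"claw":8,"delta_pos":[0,0,0],"spin":-5},
  {"claw":8,"delta_pos":[0,0,0],"spin":-4},
  {"claw":8,"delta_pos":[0,0,0],"spin":-3},
  {"claw":8,"delta_pos":[0,0,0],"spin":-3},
  {"claw":8,"delta_pos":[0,0,0],"spin":-3},
])

```text
t: 31.4
ee_pos: [0.5221, 0.2807, 0.0422]
orientation: [0.179, 3.102, -0.016]
force: [-0.1, 0.1, -1.9]
grip_width: 0.0113
```

```bash
python3 -c "
from h import *
o=get_obs();print(o['ee_pos'],yaw(o),o['force'],o['ft_torque'],o['grip_width'])"
```

```text
[0.52213077 0.28071492 0.04219523] [173.39141875  83.37537119] [-0.07906002  0.13966417 -1.88087757] [ 0.41067392  0.27713311 -1.47265623] 0.011283177325152395
```

Emit:
carry_out([
  {"claw":22,"delta_pos":[0,0,0],"spin":0},
  {"claw":22,"delta_pos":[0,0,0],"spin":0},
  {"claw":22,"delta_pos":[0,0,0],"spin":0},
  {"claw":22,"delta_pos":[0,0,-8],"spin":0},
  {"claw":22,"delta_pos":[0,0,-20],"spin":0},
  {"claw":22,"delta_pos":[0,0,-35],"spin":0},
  {"claw":22,"delta_pos":[0,0,-35],"spin":0},
  {"claw":22,"delta_pos":[0,0,0],"spin":0},
])

```text
t: 32.07
ee_pos: [0.5184, 0.2809, 0.1451]
orientation: [0.198, 3.102, -0.021]
force: [1.2, 0.5, 1.0]
grip_width: 0.0221
```

```bash
python3 -c "
from h import *
knob('w32');look('d')"
```

```text
[0.51835922 0.28092506 0.14513962] 82.66704014754401 0.02205133279496254
red 115 [0.54550469 0.31722032 0.06144465] r 0.04470449432948282 angle 57.06588195858836
bar 804 ((520.2850341796875, 280.40374755859375), (11.974427223205566, 34.30601119995117), 76.8769302368164) z 0.05495203255069492
well ((521.7815551757812, 280.1338195800781), 36.690303802490234)
kc [  0.6   0.3 105.2]
green 1236 [0.5459822  0.38990594 0.08090148] ((549.9541015625, 392.4994201660156), 17.433528900146484)
top {}
 hung o 37 X -38.6 Y [33.3 70.8] z 0.1962
 hung b 38 X -38.8 Y [-70.5 -38.4] z 0.1951
 hung w 66 X -36.0 Y [-184.8  -52.8] z 0.1968
scene {}
 hung o 40 X -33.8 Y [30.8 68.8] z 0.1954
 hung b 65 X -33.5 Y [-75.9 -38.8] z 0.1959
 hung w 92 X -33.0 Y [-188.8  -65.2] z 0.1959
```

```bash
python3 -c "
from bench import *
print(hand_in())"
```

```text
the job is handed in; nothing more can be done
None
```

The job is done and handed in at about 32 s of robot time; `hand_in()` gives no verdict.

- **Hangers:** Three were on the bench: orange, blue and white. The brass one was absent; the brass thing by the mug is not a hanger. They now hang on the pins at y = +55 (orange), −55 (blue) and −165 mm (white). The last check put all three block tops at about 0.196 m, against 0.198 m for a pin fully seated in the notch.
- **Knob and button:** I turned the knob clockwise by about 109° to the red mark. I measured the bar at 57.8° before the press and 57.1° after, with the mark at 56.4–56.9°, so it was off by about 1°. The button went down about 6.4 mm with 17.6 N on it, which is fully down.
- **Zero stop:** I turned the knob back until it met the stop. The bar reads 166.9°, against 167° for zero.
- **Problems on the way:**
  - The fingertips sit about 4 mm behind the reported tool point, not 22 mm ahead. My first grasp of orange therefore closed on nothing, without moving it.
  - White was gripped about 10 mm off-centre and tilted by about 2°. It pressed the pin with about 9 N until I lowered it a little, and then it seated normally.
- **Not checked:** I did not take a final position check of the other things on the bench. I noticed no contact with any of them.

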